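# Lay both canister caps rim down in the cupcake tray

### The job

The two stainless caps are to be dried in the oven on the cupcake tray: push down and twist off (counter-clockwise) the cap on the canister, and take the shallow cap from the wooden rack. Lay each of them flat on the floor of its own empty pocket of the tray, both rim down with the closed face up, and let go. Leave the other things on the bench and in the tray where they stand.

Things in the scene. Friction and masses are not known exactly. Their poses are not given: they have to be found in the camera images.
- tall_cap_mid (a point): Tall round stainless cap, 64 mm across, 26 mm high, smooth, hollow (50 to 100 g), on the canister: closed top 129 mm above bench. Point: centre, half-way up. z axis: from open rim to closed top. Push-and-twist catch: push down 4 to 6 mm and, while down, turn counter-clockwise seen from above by 60 to 110 degrees; it rises 3 mm and lifts straight off. Stopped clockwise or if not pushed.
- plunger (a joint): Sprung plate in the canister's neck that presses the cap up against its catch. Value in m: 0 at the start, grows as the cap is pushed down (0.006 fully down, a hard stop), about -0.003 once the cap is free. About 4 N at 0, growing by 0.8 N per mm.
- canister_top (a point): Upright stainless canister 90 mm across, fixed to the bench by a square bracket 116 mm wide; it cannot move. Point: on its axis, on the shoulder 95 mm above the bench; a neck 40 mm across rises 24 mm above it into the cap. z up.
- flat_cap_mid (a point): Shallow round stainless cap, 56 mm across, 12 mm high, 3 mm wall, hollow (35 to 70 g); starts standing on its edge in the wooden rack, its top edge 64 mm above the bench. Point: its centre, half-way between rim and closed face. x axis: from the open rim towards the flat closed face (level at the start, in any direction; up when it lies rim down).
- rack: Small fixed wooden rack, 56 mm (x) by 100 mm (y), turned any way round. Two rails along y, 28 mm high, leave a 15 mm slot in which the shallow cap stands across x, on a floor 8 mm above the bench, kept from rolling by low chocks. Origin: centre of the underside; z up.
- tray: Aluminium cupcake tray, fixed, 204 mm (x) by 300 mm (y), top 14 mm above the bench. Six round pockets, upright walls, flat floors, 74 mm across, 12 mm deep (floor 2 mm above the bench), centred at x = -44 and +44 mm, y = -88, 0 and +88 mm. Two are empty, four hold small things. Origin: centre of the underside on the bench; z up.
- empty_a (a point): One of the two empty pockets of the tray: centre of its floor, 2 mm above the bench. z up.
- empty_b (a point): The other empty pocket of the tray: centre of its floor, 2 mm above the bench. z up.
- jar_mid (a point): Bystander in a tray pocket: small glass jar with a wooden lid, 40 mm across, 43 mm high. Point: centre, half-way up; z up.
- egg_cup_mid (a point): Bystander in a tray pocket: wooden egg cup, 42 mm across, 42 mm high. Point: centre, half-way up; z up.
- pinch_bowl_mid (a point): Bystander in a tray pocket: small white ceramic bowl, 48 mm across, 26 mm high. Point: centre, half-way up; z up.
- measure_mid (a point): Bystander in a tray pocket: small stainless measuring cup, 42 mm across, 38 mm high. Point: centre, half-way up; z up.
- skewer_mug: Bystander: white ceramic mug with wooden skewers, 80 mm across with a handle to 69 mm at +y, mug 95 mm high, skewers to 190 mm. Origin: centre of the underside; z up.
- pepper_mill: Bystander: turned dark wooden pepper mill, 56 mm across, 176 mm high. Origin: centre of the underside; z up.
- roller: Bystander: green hard silicone mat roller on two wooden rests, 44 mm thick, 250 mm long with its handles (along y), 52 mm high. Origin: centre of the underside.
- cutter: Bystander: round steel scone cutter, a thin ring 64 mm across, 40 mm high. Origin: centre of the underside; z up.
Mind the look-alikes: they are no part of the job. Several things look just like the part that bears plunger: the one meant starts farthest to the robot's right.

How it is judged (in metres and radians):
On the way:
1. the canister cap is pushed down against its spring (by more than 2.5 mm) (value of joint plunger above 0.0025 m), for 0.05 s.
At the end, for the whole second after the job is handed in: Both caps lie flat, closed face up (within 0.1 rad), on the floors of different empty pockets (tall cap within 9 mm, shallow cap within 13 mm of its centre), at rest, released. Things in the tray never shifted over 25 mm or tipped; mug, mill, roller, cutter never over 30 mm (((horizontal distance between tall_cap_mid and empty_a below 0.009 m and horizontal distance between flat_cap_mid and empty_b below 0.013 m) or (horizontal distance between tall_cap_mid and empty_b below 0.009 m and horizontal distance between flat_cap_mid and empty_a below 0.013 m)) and angle between tall_cap_mid's own z axis and vertical below 0.1 rad and height (world z) of tall_cap_mid between 0.011 and 0.0185 m and angle between flat_cap_mid's own x axis and vertical below 0.1 rad and height (world z) of flat_cap_mid between 0.004 and 0.0115 m and linear speed of each of tall_cap, flat_cap below 0.02 m/s); the robot touches nothing.
It fails at once if a thing standing in the tray is shifted by more than 25 mm or tipped over (distance of any of jar_mid, egg_cup_mid, pinch_bowl_mid, measure_mid from where it was at the start of the episode above 0.025 m or angle between any of jar_mid, egg_cup_mid, pinch_bowl_mid, measure_mid's own z axis and vertical above 0.5 rad).
It fails at once if the mug, pepper mill, roller or scone cutter is shifted by more than 30 mm (distance of any of skewer_mug, pepper_mill, roller, cutter from where it was at the start of the episode above 0.03 m).
It also fails if it takes over 58 s, if anything falls off the work surface, if the arm or the gripper's body presses on something with over 40 N, if the wrist force passes 120 N, or if a joint passes its speed limit or range.

### The arm

A 6-joint arm with a two-finger parallel gripper is mounted at the origin on the work surface. World frame = base frame: x ahead of the robot, y to its left, z up, the work surface at z = 0. Lengths are in m, angles in degrees, forces in N, time in s.
With the tool pointing down it reaches from about 0.325 to 0.75 m from the base axis. Payload 7.6 kg.
Tool frame: the origin (TCP) lies midway between the tips of the shut fingers; the grasp point (between the pads) lies 19 mm behind it; y points along the fingers, z is the direction in which the jaws open and shut, and the axes are right-handed (so a half turn about y gives the same grasp; the last joint's range is limited). The gripper opens to 85 mm and grips with 20 to 120 N. Pads are 22 mm wide; open, the fingers measure 114 mm over their backs; the gripper's body (76 mm by 85 mm) begins 54 mm behind the grasp point. The pads swing forward as they close: fully open they stand 13 mm farther back than shut.
Start: joints at [-78.627, 2.991, 80.254, -0, 96.75, -4.028], TCP at [0.139, -0.506, 0.231] pointing down, gripper open.
Joint ranges: [-166.34, 166.34], [-52.06, 124.39], [6.96, 135.62], [-60.46, 240.46], [14.63, 156.25], [-167.68, 167.68]. Speed limits (degrees/s): [147.25, 147.25, 172.46, 180, 180, 180].

### API

Orientations are given as [roll, pitch, yaw] about the fixed x, y, z axes, in that order (R = Rz(yaw) Ry(pitch) Rx(roll)).
In Python, from rig import bot, camera, calibration gives the robot as it stands.
- The arm moves only by the tool move_arm, never from a script. Its argument "series" is a list of rows, each an object of numbers: "dx", "dy", "dz": the shift along the tool's x, y, z in m; "ax", "ay", "az": the turn, a rotation vector about the tool's x, y, z in degrees. In form: [{"dx": .., "dy": .., "dz": .., "ax": .., "ay": .., "az": ..}, ...]. A call has 1 to 8 rows; each row is the pose to reach, as a shift and turn from the pose commanded when the call began, along the tool's axes at that moment; what a row does not reach only later rows make up. A row lasts 1/10 s, in which the tool goes at most 50 mm and 8.59 degrees, less where a joint would pass 70% of its speed; a pose out of reach is approached as far as the arm can. A call with a gripper value outside its range is refused whole. "fingers" is the closure, from -1 (fully open) to 1 (shut), so that 0 is half open, set as the call begins (left out, the last holds). The fingers move at their own pace and stop on an object; the grip force is fixed at half the most. Time passes only in rows, so rows that repeat a pose let the fingers close. It gives the time, the measured TCP pose, the force and the opening at its end, in the units of the state.
- bot.state(): the state, without advancing time (a new reading comes with each control period).
- camera(name): name is "scene" or "top"; returns the picture (420x560x3 uint8, red, green, blue); there is no depth.
- calibration(name): a dict with "camera_matrix" (3x3 intrinsics, pixels), "R" (3x3) and "t" (3): a world point X has camera coordinates R X + t. Camera axes: x right, y down, z forward; pixel columns grow to the right and rows downward; lengths in m; the calibration is good to about 2 mm. A picture is of the moment at which its call begins. calibration takes no time and is no camera call.
- bot.finish_job(): hands the job in, once; it reports no verdict.
The state is a dict: "time": time; "q": joint angles; "dq": joint speeds; "tau": joint torques, N m; "eef_pos": TCP position; "tool_rot": TCP orientation; "contact_force": force on the tool from outside, world axes, zero at the start; "torque": the same for the moment, N m; "opening": finger opening in m.
Only numpy, scipy, OpenCV 4.12 (cv2) and the standard library are available. Lean on these libraries where they do the work, as an engineer would, in place of code of your own. Each camera call takes 0.05 s, during which the arm holds its last target.

## Working session

There is one attempt and no reset: what is moved stays moved. The work goes in short steps, Python scripts to look and compute and a tool call to move; the robot and the scene stay as the last step left them, time stands still between calls to the robot, and variables do not carry over. Pictures are saved under pics/ and viewed, and the job is handed in when it is done.

Besides the shell and the picture viewer there is one more tool, called after "Request:" as a command line: name --argument value ..., lists and objects as JSON in quotes. move_arm: Moves the arm, as the interface text tells. Its arguments: {"type":"object","properties":{"series":{"type":"array","items":{"type":"object","properties":{"dx":{"type":"number"},"dy":{"type":"number"},"dz":{"type":"number"},"ax":{"type":"number"},"ay":{"type":"number"},"az":{"type":"number"}}}},"fingers":{"type":"number"}},"required":["series"]}

```bash
ls; mkdir -p pics
python3 - <<'E'
from rig import bot,camera,calibration
import cv2,json
print(bot.state())
for n in("scene","top"):
    im=camera(n); cv2.imwrite(f"pics/{n}0.png",im[:,:,::-1])
    c=calibration(n); print(n,{k:[list(map(lambda v:round(float(v),4),r)) if hasattr(r,'__len__') else round(float(r),4) for r in c[k]] for k in c if k in('camera_matrix','R','t')})
E
```

```text
pics
{'time': 0.0, 'q': array([-7.86281603e+01,  3.02695332e+00,  8.03126490e+01,  8.72231232e-04,
        9.67502840e+01, -4.02629259e+00]), 'dq': array([-0.04904699,  0.01392995, -0.04203039,  0.0264921 ,  0.00503021,
       -0.11956427]), 'tau': array([-9.46594846e-04, -3.81662571e+01, -3.60189843e+01, -1.33506105e-04,
        6.19429848e-03, -3.04237275e-07]), 'eef_pos': array([ 0.13938119, -0.50584702,  0.23047812]), 'tool_rot': array([-9.00896037e+01,  7.17550802e-03, -1.64601771e+02]), 'contact_force': array([-0.61539724, -0.38952936, -0.23082813]), 'torque': array([ 0.03421974,  0.00149543, -0.05177575]), 'opening': 0.08549567835359308}
scene {'camera_matrix': [[389.361, 0.0, 291.4382], [0.0, 389.361, 212.0672], [0.0, 0.0, 1.0]], 'R': [[-0.2572, 0.9663, 0.0078], [0.4884, 0.1369, -0.8618], [-0.8339, -0.2179, -0.5071]], 't': [0.1444, -0.1535, 1.3654]}
top {'camera_matrix': [[473.1276, 0.0, 280.6444], [0.0, 473.1276, 210.8162], [0.0, 0.0, 1.0]], 'R': [[0.0157, -0.9999, 0.0061], [-0.9737, -0.0167, -0.2273], [0.2273, -0.0024, -0.9738]], 't': [-0.0246, 0.533, 1.0706]}
```

View pics/scene0.png

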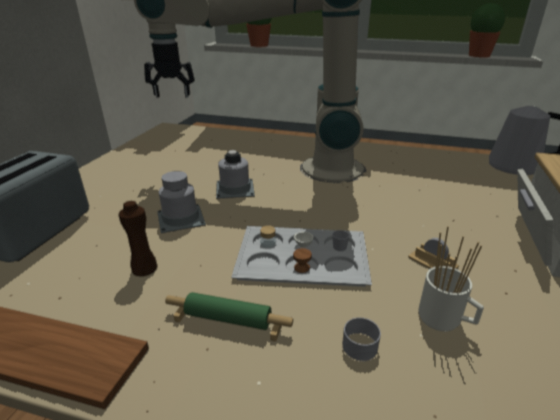

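View pics/top0.png

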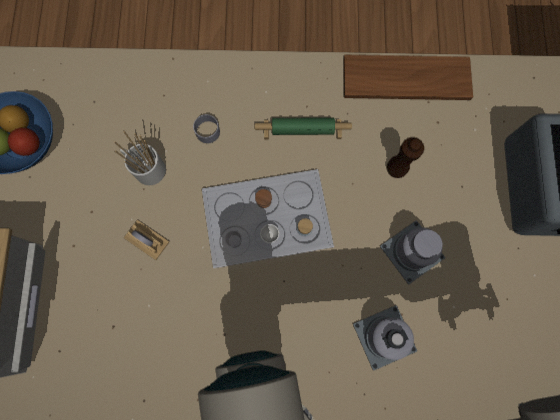

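The top view shows the capped canister at about (425,245), a knobbed look-alike at (390,340), the rack at (147,238), and empty pockets at about (230,205) and (298,195). I'll zoom in next.

Run:
```python
import cv2,numpy as np
t=cv2.imread("pics/top0.png"); s=cv2.imread("pics/scene0.png")
def crop(im,x,y,w,h,k):
    c=im[y:y+h,x:x+w]; c=cv2.convertScaleAbs(c,alpha=1.5,beta=10); return cv2.resize(c,None,fx=k,fy=k,interpolation=cv2.INTER_CUBIC)
a=crop(t,115,205,70,60,5); b=crop(t,375,215,80,70,5); 
cv2.imwrite("pics/z1.png",np.hstack([cv2.resize(a,(400,343)),cv2.resize(b,(400,343))]))
cv2.imwrite("pics/z2.png",crop(t,195,160,145,110,5))
a=crop(s,400,230,70,50,5); b=crop(s,140,160,80,75,5)
cv2.imwrite("pics/z3.png",np.hstack([cv2.resize(a,(400,286)),cv2.resize(b,(400,375))[:286]]))
```

```text
(no output)
```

View pics/z1.png

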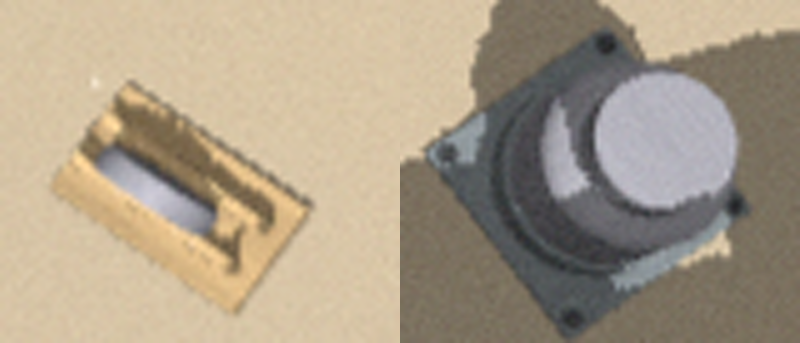

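View pics/z2.png

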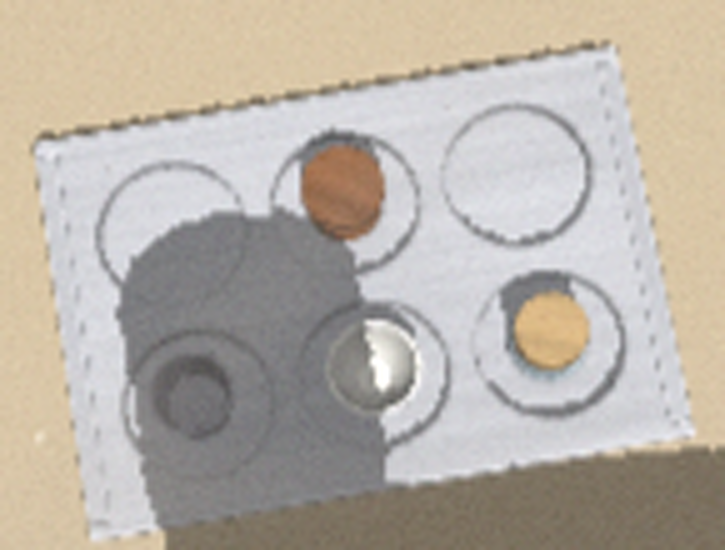

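View pics/z3.png

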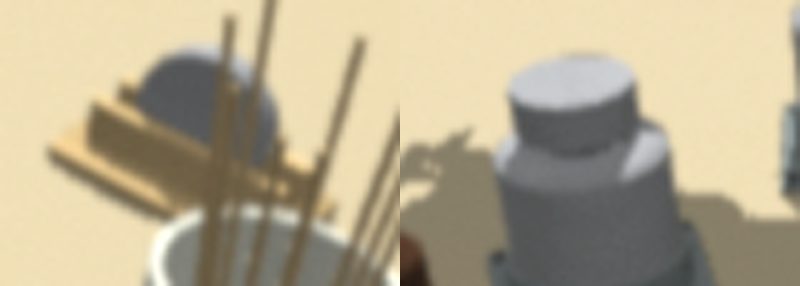

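```bash
cat > h.py <<'E'
import cv2,numpy as np
from rig import bot,camera,calibration
def ray(name,uv):
    c=calibration(name);K=np.array(c["camera_matrix"]);R=np.array(c["R"]);t=np.array(c["t"]).ravel()
    uv=np.atleast_2d(np.asarray(uv,float)); d=np.c_[uv,np.ones(len(uv))]@np.linalg.inv(K).T@R
    return -R.T@t,d
def onplane(name,uv,z):
    o,d=ray(name,uv); return o+d*((z-o[2])/d[:,2])[:,None]
def proj(name,X):
    c=calibration(name);K=np.array(c["camera_matrix"]);R=np.array(c["R"]);t=np.array(c["t"]).ravel()
    p=(np.atleast_2d(X)@R.T+t)@K.T; return p[:,:2]/p[:,2:]
def rect(P):
    (cx,cy),(w,h),a=cv2.minAreaRect((P[:,:2]*1000).astype(np.float32)); return cx,cy,w,h,a
E
python3 - <<'E'
from h import *
np.set_printoptions(precision=4,suppress=True)
t=cv2.imread("pics/top0.png"); hsv=cv2.cvtColor(t,cv2.COLOR_BGR2HSV)
for p in [(300,180),(220,190),(240,240),(100,300),(425,240),(408,262),(147,232),(130,225),(145,250),(180,300),(330,260)]: print(p,t[p[1],p[0]],hsv[p[1],p[0]])
# tray
m=((hsv[...,1]<45)).astype(np.uint8)*255
m[:, :195]=0;m[:, 340:]=0;m[:160]=0;m[275:]=0
m=cv2.morphologyEx(m,cv2.MORPH_CLOSE,np.ones((5,5),np.uint8)); m=cv2.morphologyEx(m,cv2.MORPH_OPEN,np.ones((3,3),np.uint8))
c=max(cv2.findContours(m,cv2.RETR_EXTERNAL,cv2.CHAIN_APPROX_NONE)[0],key=cv2.contourArea)[:,0]
print("tray",rect(onplane("top",c,0.014)))
cv2.imwrite("pics/mt.png",cv2.resize(m[150:280,190:345],None,fx=4,fy=4))
# cap top
g=t.max(2).copy()
m=((hsv[...,1]<45)&(g>125)).astype(np.uint8)*255
m[:, :405]=0;m[:,445:]=0;m[:225]=0;m[262:]=0
m=cv2.morphologyEx(m,cv2.MORPH_OPEN,np.ones((3,3),np.uint8))
c=max(cv2.findContours(m,cv2.RETR_EXTERNAL,cv2.CHAIN_APPROX_NONE)[0],key=cv2.contourArea)[:,0]
P=onplane("top",c,.129); (x,y),(a,b),an=cv2.fitEllipse((P[:,:2]*1000).astype(np.float32)); print("cap",x,y,a,b, cv2.minEnclosingCircle((P[:,:2]*1000).astype(np.float32)))
cv2.imwrite("pics/mc.png",cv2.resize(m[215:275,395:455],None,fx=6,fy=6))
o,_=ray("top",[[0,0]]);print(o)
o,_=ray("scene",[[0,0]]);print(o)
E
```

```text
(300, 180) [131 127 127] [120   8 131]
(220, 190) [138 135 133] [108   9 138]
(240, 240) [66 64 64] [120   8  66]
(100, 300) [100 121 133] [ 19  63 133]
(425, 240) [119 112 113] [124  15 119]
(408, 262) [40 36 35] [114  32  40]
(147, 232) [43 61 73] [ 18 105  73]
(130, 225) [104 124 137] [ 18  61 137]
(145, 250) [ 81 112 136] [ 17 103 136]
(180, 300) [106 126 138] [ 19  59 138]
(330, 260) [56 67 75] [17 65 75]
tray (527.3758544921875, 18.783462524414062, 206.5977020263672, 300.6699523925781, 10.891361236572266)Traceback (most recent call last):
  File "<stdin>", line 17, in <module>
ValueError: max() iterable argument is empty
```

Run:
```python
from h import *
np.set_printoptions(precision=4,suppress=True)
t=cv2.imread("pics/top0.png"); hsv=cv2.cvtColor(t,cv2.COLOR_BGR2HSV); g=t.max(2)
m=((hsv[...,1]<45)&(g>92)).astype(np.uint8)*255
m[:, :405]=0;m[:,445:]=0;m[:225]=0;m[262:]=0
m=cv2.morphologyEx(m,cv2.MORPH_OPEN,np.ones((7,7),np.uint8))
c=max(cv2.findContours(m,cv2.RETR_EXTERNAL,cv2.CHAIN_APPROX_NONE)[0],key=cv2.contourArea)[:,0]
P=onplane("top",c,.129); q=(P[:,:2]*1000).astype(np.float32);print("cap",cv2.fitEllipse(q), cv2.minEnclosingCircle(q))
# bracket
m2=(hsv[...,0]>85)&(hsv[...,1]>10); 
# tray pockets
a=np.radians(10.89);R=np.array([[np.cos(a),-np.sin(a)],[np.sin(a),np.cos(a)]])
vis=cv2.resize(t[155:275,190:350],None,fx=5,fy=5,interpolation=cv2.INTER_CUBIC)
for x in(-44,44):
  for y in(-88,0,88):
    w=np.array([527.4,18.8])+R@[x,y]; print(x,y,w, proj("top",[[w[0]/1e3,w[1]/1e3,.014]]))
    th=np.linspace(0,6.28,60); X=np.c_[w[0]/1e3+.037*np.cos(th),w[1]/1e3+.037*np.sin(th),th*0+.014]
    pp=(proj("top",X)-[190,155])*5+2; cv2.polylines(vis,[pp.astype(np.int32)],True,(0,0,255),1)
cv2.imwrite("pics/pock.png",vis)
# scene cap top + rack zoom with high contrast
s=cv2.imread("pics/scene0.png")
v=cv2.resize(s[230:280,405:465],None,fx=10,fy=10,interpolation=cv2.INTER_CUBIC)
cv2.imwrite("pics/rk_s.png",cv2.convertScaleAbs(v,alpha=2,beta=-20))
v=cv2.resize(t[210:265,115:180],None,fx=10,fy=10,interpolation=cv2.INTER_CUBIC)
cv2.imwrite("pics/rk_t.png",cv2.convertScaleAbs(v,alpha=1.6,beta=0))
for n in("top","scene"):print(n,ray(n,[[0,0]])[0])
```

```text
cap ((450.05035400390625, -342.63311767578125), (58.802650451660156, 60.49842834472656), 34.5366096496582) ((449.4724426269531, -342.6430358886719), 31.182344436645508)
-44 -88 [500.8177 -75.9279] [[304.5997 228.3548]]
-44 0 [484.1924  10.4873] [[269.5454 234.3917]]
-44 88 [467.567   96.9026] [[234.2508 240.4701]]
44 -88 [587.233  -59.3026] [[298.1401 194.5181]]
44 0 [570.6076  27.1127] [[263.6433 200.3416]]
44 88 [553.9823 113.5279] [[228.9139 206.2045]]
top [ 0.276  -0.0131  1.1638]
scene [1.2507 0.179  0.559 ]
```

View pics/pock.png

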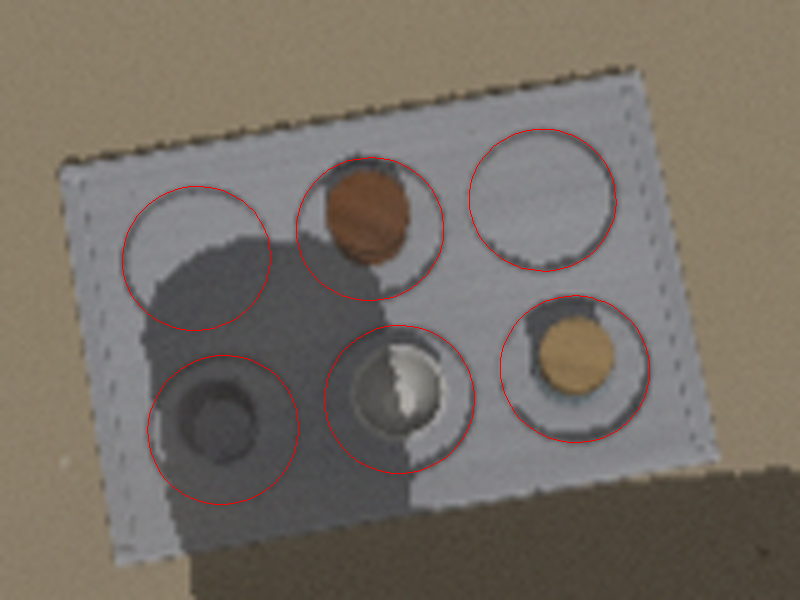

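View pics/rk_s.png

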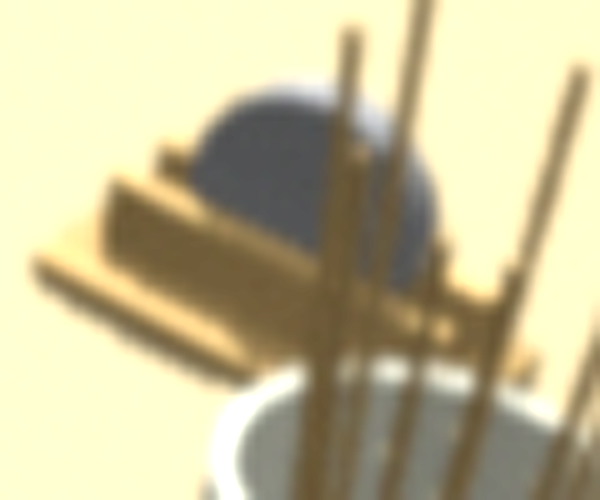

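View pics/rk_t.png

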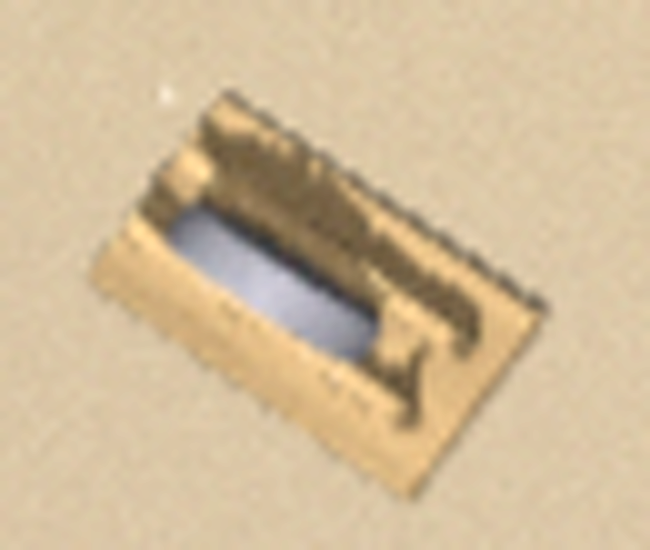

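Fit is good: pockets overlay tightly on the tray. In the scene view, the rack cap shows a uniform dark face from (424,247) to (449,258), so the closed face probably points away from the robot. I'll measure the rack, and check the tall cap in the second view.

Run:
```python
from h import *
np.set_printoptions(precision=4,suppress=True)
t=cv2.imread("pics/top0.png"); s=cv2.imread("pics/scene0.png")
tb=cv2.bilateralFilter(t,5,25,5);hsv=cv2.cvtColor(tb,cv2.COLOR_BGR2HSV)
m=((hsv[...,1]>78)|((hsv[...,1]<45))).astype(np.uint8)*255
k=np.zeros_like(m);k[212:264,118:176]=255;m&=k
m=cv2.morphologyEx(m,cv2.MORPH_CLOSE,np.ones((5,5)));m=cv2.morphologyEx(m,cv2.MORPH_OPEN,np.ones((3,3)))
c=max(cv2.findContours(m,cv2.RETR_EXTERNAL,cv2.CHAIN_APPROX_NONE)[0],key=cv2.contourArea)[:,0]
print("rack rect z8",rect(onplane("top",c,.008)))
cor=onplane("top",np.array([[225,92],[545,308],[412,495],[95,275]])/10+[114.5,209.5],.008)*1000
print(cor[:,:2],cor.mean(0),[np.linalg.norm(cor[i]-cor[(i+1)%4]) for i in range(4)], [np.degrees(np.arctan2(*(cor[i]-cor[(i+1)%4])[1::-1])) for i in range(4)])
# cap grey in top
m=((cv2.cvtColor(t,cv2.COLOR_BGR2HSV)[...,0]>90)).astype(np.uint8)*255
k[:]=0;k[222:252,125:160]=255;m&=k;m=cv2.morphologyEx(m,cv2.MORPH_OPEN,np.ones((2,2)))
c=max(cv2.findContours(m,cv2.RETR_EXTERNAL,cv2.CHAIN_APPROX_NONE)[0],key=cv2.contourArea)[:,0]
print("strip px",cv2.minAreaRect(c)); 
for z in(.064,.058): print("strip",z,rect(onplane("top",c,z)))
# scene: tall cap top ellipse
v=cv2.cvtColor(s,cv2.COLOR_BGR2HSV)[...,2];print(v[182,165:192],v[172:195,175],v[195,165:190])
m=(v>np.int32(110)).astype(np.uint8)
# scene cap
hs=cv2.cvtColor(s,cv2.COLOR_BGR2HSV)
print(hs[245:262,422:452,2])
print(hs[245:262,422:452,1])
```

```text
rack rect z8 (468.55633544921875, 315.1470031738281, 103.21552276611328, 58.17897033691406, 56.93876266479492)
[[519.4258 341.9466]
 [466.2906 258.4822]
 [419.4893 287.7596]
 [472.6741 370.0975]] [469.47   314.5715   8.    ] [np.float64(98.94266680320472), np.float64(55.20445034260829), np.float64(98.02107773919202), np.float64(54.57288043422834)] [np.float64(57.518318508926434), np.float64(-32.02885497023638), np.float64(-122.85975214662314), np.float64(148.9463405923298)]
strip px ((142.7692108154297, 238.8461456298828), (22.188007354736328, 5.547001838684082), 33.6900634765625)
strip 0.064 (459.56121826171875, 307.213134765625, 53.96874237060547, 12.7578125, 57.98276138305664)
strip 0.058 (460.5627746582031, 308.960693359375, 54.2631721496582, 12.827402114868164, 57.98283386230469)
[ 53  58  62  64  65  68  70  69  67  66  64  61  58  57  56  55  54  54
  53  52  51  54  82 126 146 150 153] [127 131 130 130 130 130 130 128 116  91  64  55  55  55  55  55  55  53
  50  57  68  73  73] [74 74 73 74 73 72 71 71 72 72 72 71 71 72 71 70 70 69 74 85 89 85 74 64
 58]
[[ 95 100  82  60  5
[... 3531 characters left out ...]
103 103  94 104 106  99
   84  49  81  79  28   5  22  54  89  93  81  72]
 [107 105 107 107 107 107 107 107 107 107 105 108 103 105 105 108 108 103
   88  68  90  75  23  10  44  77 100  98  93  87]
 [105 105 107 105 107 107 107 107 108 108 107 109 103 106 105 106 107 105
  103  92  98  77  40  41  75  96 106 105 101  96]
 [105 107 105 105 102 103 105 105 107 107 101 107 107 110 108 109 108 108
  106 105 105  93  76  84  94 104 109 107 106 104]
 [106 105 108 107 105 107 108 109 109 107 109 109 105 107 108 105 111 104
  107 104 103 101 100 102 105 107 104 107 104 106]
 [105 104 104 104 105 107 105 106 105 103 105 109 107 104 106 106 105 105
  103 104 105 105 103 105 105 105 105 107 108 107]]
```

Run:
```python
from h import *
s=cv2.imread("pics/scene0.png");t=cv2.imread("pics/top0.png")
th=np.linspace(0,6.28,60)
def ov(im,name,X,box,k):
    x,y,w,h=box; v=cv2.resize(im[y:y+h,x:x+w],None,fx=k,fy=k,interpolation=cv2.INTER_CUBIC); v=cv2.convertScaleAbs(v,alpha=1.5)
    for P in X:
        pp=(proj(name,P)-[x,y]+.5)*k; cv2.polylines(v,[pp.astype(np.int32)],True,(0,0,255),1)
    return v
tc=np.c_[.450+.032*np.cos(th),-.3426+.032*np.sin(th),th*0+.129]
a=np.radians(57.5);u=np.array([np.cos(a),np.sin(a),0]);n=np.array([np.sin(a),-np.cos(a),0])
c0=224e-3*n+516e-3*u+[0,0,.036]; print(c0)
F=[c0+s_*.006*n+.028*(np.cos(th)[:,None]*u+np.sin(th)[:,None]*[0,0,1]) for s_ in(-1,1)]
rc=[469e-3*np.array([1,0,0])+np.array([0,.315,.008])+i*.028*n+j*.05*u for i,j in((1,1),(1,-1),(-1,-1),(-1,1))]
A=ov(s,"scene",[tc],(150,165,50,50),8);B=ov(t,"top",[tc],(400,220,50,50),8)
cv2.imwrite("pics/o1.png",np.hstack([A,B]))
A=ov(s,"scene",F+[np.array(rc)],(405,230,50,50),8);B=ov(t,"top",F+[np.array(rc)],(120,212,50,50),8)
cv2.imwrite("pics/o2.png",np.hstack([A,B]))
```

```text
[0.46616628 0.31483487 0.036     ]
```

View pics/o1.png

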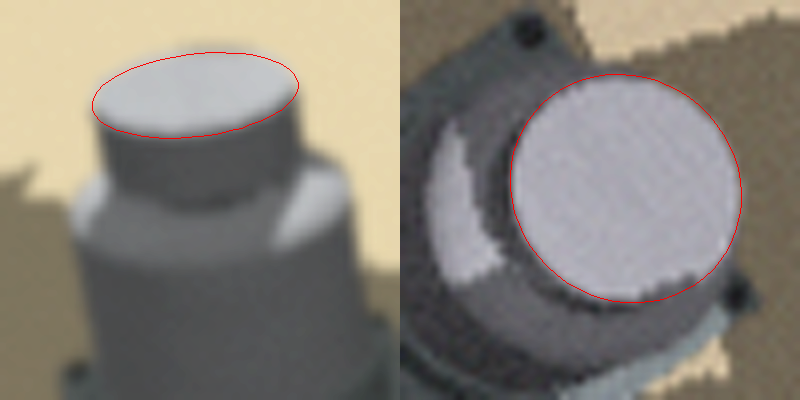

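View pics/o2.png

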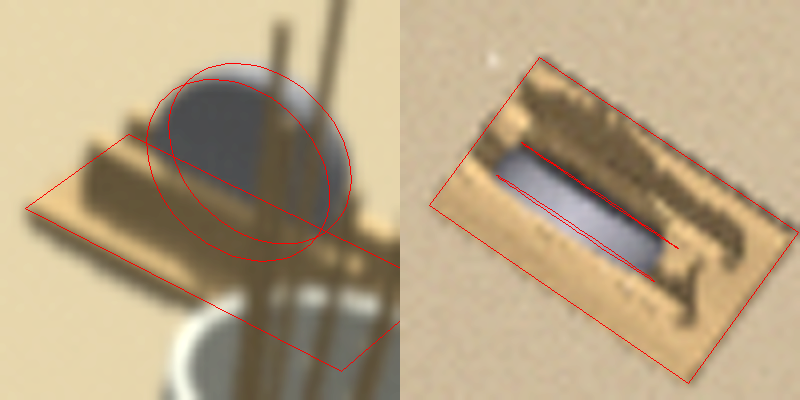

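Tall cap overlay agrees in both views: (0.450, -0.343), top at 0.129. Flat cap centre is about (0.465, 0.315), closed face towards azimuth about -32°. Now I'll write a helper for tool-frame deltas and start with the canister cap.

```bash
cat >> h.py <<'E'
from scipy.spatial.transform import Rotation as Ro
import json,os
np.set_printoptions(precision=4,suppress=True)
def pose():
    s=bot.state(); return np.array(s["eef_pos"]),Ro.from_euler("xyz",s["tool_rot"],degrees=True),s
def down(jaz):  # tool y down, z (jaw) at azimuth jaz deg
    return Ro.from_matrix(np.c_[np.cross([0,0,-1.],[np.cos(np.radians(jaz)),np.sin(np.radians(jaz)),0]),[0,0,-1.],[np.cos(np.radians(jaz)),np.sin(np.radians(jaz)),0]])
def delta(target,Rt=None,show=True):
    p,R,s=pose(); d=R.inv().apply(np.array(target)-p); rv=(R.inv()*Rt).as_rotvec(degrees=True) if Rt is not None else np.zeros(3)
    with open("log.jsonl","a") as f: f.write(json.dumps([list(map(float,s["q"])),list(map(float,p)),list(map(float,s["tool_rot"]))])+"\n")
    if show: print("t %.2f"%s["time"],"p",p,"rot",s["tool_rot"],"q",np.round(s["q"],1),"F",s["contact_force"],"op %.4f"%s["opening"]); print("d",np.round(d,4),"a",np.round(rv,2),"dist",np.linalg.norm(d),"ang",np.linalg.norm(rv))
    return d,rv
E
python3 - <<'E'
from h import *
delta([.45,-.3426,.18],down(-74.6))
E
```

```text
t 0.10 p [ 0.1394 -0.5059  0.2306] rot [ -90.0772    0.0052 -164.5982] q [-78.6   3.   80.3  -0.   96.7  -4. ] F [-0.1208  0.1746 -0.3475] op 0.0857
d [-0.3428  0.0507 -0.0749] a [ 0.08  0.   -0.01] dist 0.35453311218756334 ang 0.07739523682972654
```

Request:
move_arm --series '[{"dx": -0.0428,"dy": 0.0063,"dz": -0.0094},{"dx": -0.0857,"dy": 0.0127,"dz": -0.0187},{"dx": -0.1286,"dy": 0.019,"dz": -0.0281},{"dx": -0.1714,"dy": 0.0254,"dz": -0.0375},{"dx": -0.2143,"dy": 0.0317,"dz": -0.0468},{"dx": -0.2571,"dy": 0.038,"dz": -0.0562},{"dx": -0.3,"dy": 0.0444,"dz": -0.0655},{"dx": -0.3428,"dy": 0.0507,"dz": -0.0749}]' --fingers -1

```text
schema error: expected keys dx, dy, dz, ax, ay, az
```

Run:
```python
from h import *
delta([.45,-.3426,.109],down(-74.6))
for n in("top",):
    im=camera(n);cv2.imwrite(f"pics/{n}1.png",im[:,:,::-1])
im=camera("scene");v=cv2.resize(im[120:240,120:260,::-1],None,fx=5,fy=5);cv2.imwrite("pics/scene1.png",v)
```

```text
t 0.10 p [ 0.1394 -0.5059  0.2306] rot [ -90.0772    0.0052 -164.5982] q [-78.6   3.   80.3  -0.   96.7  -4. ] F [-0.1208  0.1746 -0.3475] op 0.0857
d [-0.3428  0.1217 -0.0748] a [ 0.08  0.   -0.01] dist 0.371369716988825 ang 0.07739523682972654
```

View pics/scene1.png

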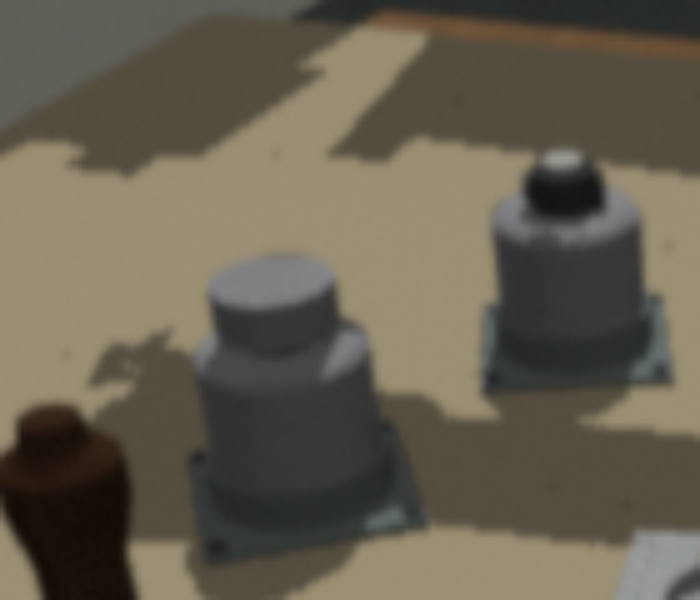

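The move was refused because all six keys are required, so nothing has moved. I'll resend it with all of them.

Request:
move_arm --series '[{"dx": -0.0428,"dy": 0.0063,"dz": -0.0094,"ax": 0,"ay": 0,"az": 0},{"dx": -0.0857,"dy": 0.0127,"dz": -0.0187,"ax": 0,"ay": 0,"az": 0},{"dx": -0.1286,"dy": 0.019,"dz": -0.0281,"ax": 0,"ay": 0,"az": 0},{"dx": -0.1714,"dy": 0.0254,"dz": -0.0375,"ax": 0,"ay": 0,"az": 0},{"dx": -0.2143,"dy": 0.0317,"dz": -0.0468,"ax": 0,"ay": 0,"az": 0},{"dx": -0.2571,"dy": 0.038,"dz": -0.0562,"ax": 0,"ay": 0,"az": 0},{"dx": -0.3,"dy": 0.0444,"dz": -0.0655,"ax": 0,"ay": 0,"az": 0},{"dx": -0.3428,"dy": 0.0507,"dz": -0.0749,"ax": 0,"ay": 0,"az": 0}]' --fingers -1

```text
time: 1.0
eef_pos: [0.4515, -0.3417, 0.1802]
tool_rot: [-90.0, -0.0, -164.6]
contact_force: [1.4, 0.5, 0.6]
opening: 0.0853
```

Run:
```python
from h import *
delta([.45,-.3426,.109],down(-74.6))
im=camera("scene");v=cv2.resize(im[100:240,100:270,::-1],None,fx=4,fy=4);cv2.imwrite("pics/scene2.png",v)
im=camera("top");v=cv2.resize(im[190:300,350:490,::-1],None,fx=5,fy=5);cv2.imwrite("pics/top2.png",v)
delta([.45,-.3426,.109],down(-74.6))
```

```text
t 1.00 p [ 0.4515 -0.3417  0.1802] rot [ -90.0044   -0.0106 -164.5956] q [-40.9  10.8  77.6  -0.   91.6  33.7] F [1.4298 0.4928 0.6398] op 0.0853
d [0.0016 0.0712 0.0005] a [0.   0.   0.01] dist 0.07118705717181346 ang 0.012320961127952532
t 1.10 p [ 0.4532 -0.3396  0.1789] rot [ -90.1509   -0.0132 -164.2878] q [-40.6  10.9  77.6   0.1  91.6  33.7] F [-0.2235 -0.9719 -0.9376] op 0.0852
d [0.0038 0.0698 0.0022] a [0.15 0.31 0.01] dist 0.06998865686674308 ang 0.3469629051264273
```

View pics/scene2.png

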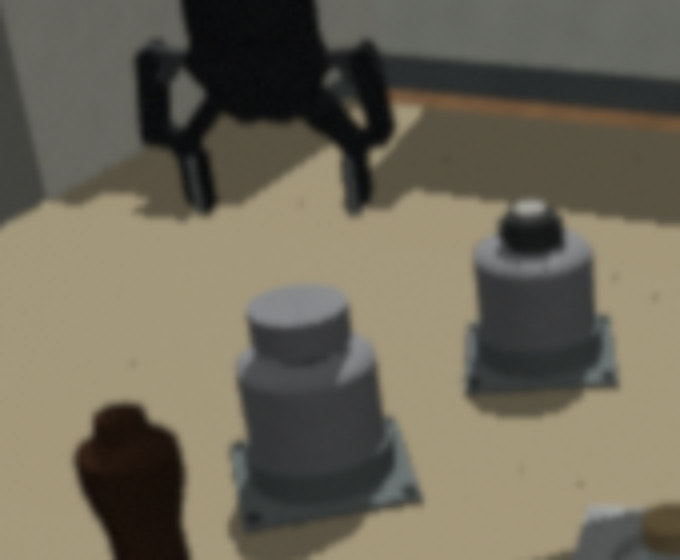

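View pics/top2.png

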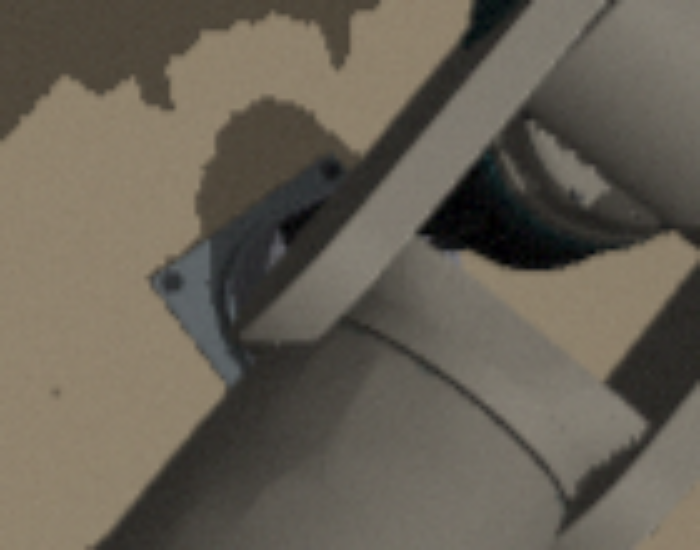

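Request:
move_arm --series '[{"dx": 0,"dy": 0,"dz": 0,"ax": 0,"ay": 0,"az": 0},{"dx": 0,"dy": 0,"dz": 0,"ax": 0,"ay": 0,"az": 0}]'

```text
time: 1.3
eef_pos: [0.4494, -0.3434, 0.1807]
tool_rot: [-90.0, -0.0, -164.6]
contact_force: [-0.1, -0.3, -0.3]
opening: 0.0856
```

Run:
```python
from h import *
delta([.45,-.3426,.109],down(-74.6))
im=camera("scene");cv2.imwrite("pics/scene3.png",cv2.resize(im[100:200,100:240,::-1],None,fx=5,fy=5,interpolation=cv2.INTER_CUBIC))
print((proj("scene",[[.45,-.3426,.18],[.45,-.3426,.193],[.45,-.3426,.129]])-[100,100])*5)
```

```text
t 1.30 p [ 0.4494 -0.3434  0.1807] rot [ -89.9845   -0.016  -164.6459] q [-41.1  10.7  77.7  -0.   91.6  33.5] F [-0.0775 -0.2501 -0.3311] op 0.0856
d [-0.0008  0.0717 -0.0007] a [-0.02 -0.05  0.02] dist 0.07170787020674359 ang 0.05107317607106934
[[355.144  288.7643]
 [351.2423 264.3544]
 [369.9535 381.4165]]
```

View pics/scene3.png

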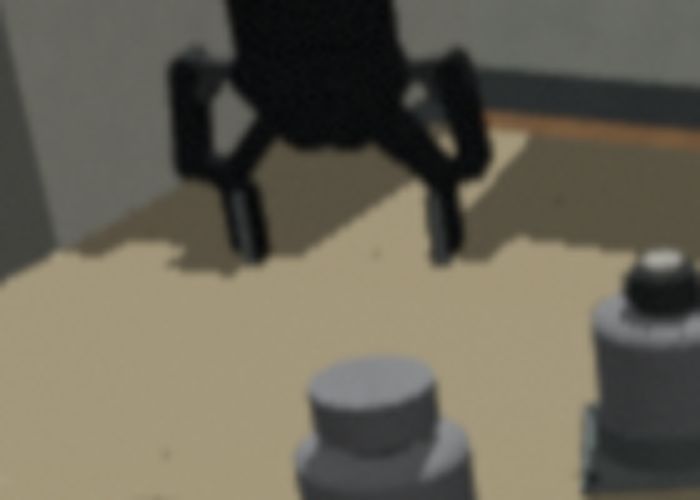

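Request:
move_arm --series '[{"dx": -0.0005,"dy": 0.025,"dz": -0.0005,"ax": 0,"ay": 0,"az": 0},{"dx": -0.0005,"dy": 0.05,"dz": -0.0005,"ax": 0,"ay": 0,"az": 0},{"dx": -0.0005,"dy": 0.0715,"dz": -0.0005,"ax": 0,"ay": 0,"az": 0},{"dx": -0.0005,"dy": 0.0715,"dz": -0.0005,"ax": 0,"ay": 0,"az": 0}]'

```text
time: 1.75
eef_pos: [0.4481, -0.342, 0.106]
tool_rot: [-90.3, -0.2, -164.7]
contact_force: [0.3, -0.4, -0.6]
opening: 0.0857
```

Request:
move_arm --series '[{"dx": 0,"dy": 0,"dz": 0,"ax": 0,"ay": 0,"az": 0},{"dx": 0,"dy": 0,"dz": 0,"ax": 0,"ay": 0,"az": 0},{"dx": 0,"dy": 0,"dz": 0,"ax": 0,"ay": 0,"az": 0},{"dx": 0,"dy": 0,"dz": 0,"ax": 0,"ay": 0,"az": 0}]' --fingers 1

```text
time: 2.15
eef_pos: [0.4507, -0.3432, 0.1108]
tool_rot: [-89.8, 0.1, -164.6]
contact_force: [-2.2, -1.9, 3.5]
opening: 0.0622
```

Run:
```python
from h import *
delta([.45,-.3426,.109],down(-74.6))
im=camera("scene");cv2.imwrite("pics/scene4.png",cv2.resize(im[100:230,120:260,::-1],None,fx=5,fy=4.6,interpolation=cv2.INTER_CUBIC))
```

```text
t 2.15 p [ 0.4507 -0.3432  0.1108] rot [ -89.8324    0.0519 -164.6207] q [-41.   13.5  82.6  -0.   83.7  33.6] F [-2.2292 -1.9167  3.4558] op 0.0622
d [ 0.0005  0.0018 -0.0008] a [-0.17 -0.02 -0.05] dist 0.002026710104551275 ang 0.1766867536620232
```

View pics/scene4.png

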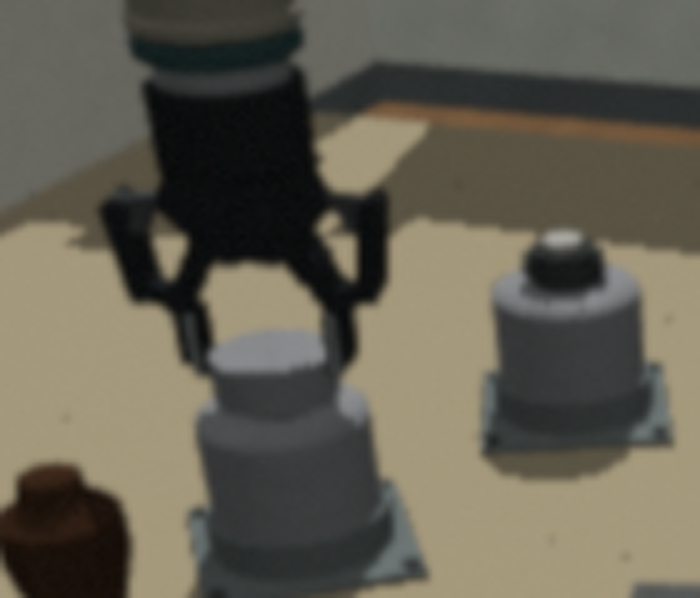

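Request:
move_arm --series '[{"dx": 0,"dy": 0,"dz": 0,"ax": 0,"ay": 0,"az": 0},{"dx": 0,"dy": 0,"dz": 0,"ax": 0,"ay": 0,"az": 0}]'

```text
time: 2.4
eef_pos: [0.4508, -0.3429, 0.1099]
tool_rot: [-89.9, 0.0, -164.6]
contact_force: [-0.7, -3.8, 5.7]
opening: 0.0621
```

Request:
move_arm --series '[{"dx": 0,"dy": 0.002,"dz": 0,"ax": 0,"ay": 0,"az": 0},{"dx": 0,"dy": 0.004,"dz": 0,"ax": 0,"ay": 0,"az": 0},{"dx": 0,"dy": 0.0055,"dz": 0,"ax": 0,"ay": 0,"az": 0},{"dx": 0,"dy": 0.0055,"dz": 0,"ax": 0,"ay": 0,"az": 0},{"dx": 0,"dy": 0.0055,"dz": 0,"ax": 0,"ay": 0,"az": 0}]'

```text
time: 2.9
eef_pos: [0.4508, -0.343, 0.1058]
tool_rot: [-89.8, 0.1, -164.6]
contact_force: [-5.2, -0.9, 13.9]
opening: 0.0616
```

Run:
```python
from h import *
delta([.45,-.3426,.109],down(15.4))
```

```text
t 2.90 p [ 0.4508 -0.343   0.1058] rot [ -89.849     0.0593 -164.6035] q [-41.   13.8  82.9  -0.   83.2  33.6] F [-5.2139 -0.8535 13.9221] op 0.0616
d [ 0.0007 -0.0032 -0.0006] a [ -0.17 -90.     0.07] dist 0.0032795803894002176 ang 90.0036523857709
```

Request:
move_arm --series '[{"dx": 0,"dy": 0,"dz": 0,"ax": 0,"ay": -8,"az": 0},{"dx": 0,"dy": 0,"dz": 0,"ax": 0,"ay": -16,"az": 0},{"dx": 0,"dy": 0,"dz": 0,"ax": 0,"ay": -24,"az": 0},{"dx": 0,"dy": 0,"dz": 0,"ax": 0,"ay": -32,"az": 0},{"dx": 0,"dy": 0,"dz": 0,"ax": 0,"ay": -40,"az": 0},{"dx": 0,"dy": 0,"dz": 0,"ax": 0,"ay": -48,"az": 0},{"dx": 0,"dy": 0,"dz": 0,"ax": 0,"ay": -56,"az": 0},{"dx": 0,"dy": 0,"dz": 0,"ax": 0,"ay": -60,"az": 0}]'

```text
time: 3.7
eef_pos: [0.451, -0.342, 0.1058]
tool_rot: [-89.9, 0.0, -104.3]
contact_force: [-5.2, 2.9, 15.8]
opening: 0.0621
```

Run:
```python
from h import *
delta([.45,-.3426,.104],down(15.4)); print(bot.state()["torque"])
```

```text
t 3.70 p [ 0.451  -0.342   0.1058] rot [ -89.9022    0.0036 -104.3068] q [-40.9  13.7  82.9   0.   83.3 -26.6] F [-5.1868  2.8627 15.7895] op 0.0621
d [ 0.0008  0.0018 -0.0008] a [ -0.1  -29.71   0.02] dist 0.0021783410235087356 ang 29.706966580873296
[ 0.4931  0.845  -0.1816]
```

Request:
move_arm --series '[{"dx": 0,"dy": 0,"dz": 0,"ax": 0,"ay": -8,"az": 0},{"dx": 0,"dy": 0,"dz": 0,"ax": 0,"ay": -16,"az": 0},{"dx": 0,"dy": 0,"dz": 0,"ax": 0,"ay": -24,"az": 0},{"dx": 0,"dy": 0,"dz": 0,"ax": 0,"ay": -30,"az": 0}]'

```text
time: 4.1
eef_pos: [0.4507, -0.3424, 0.1058]
tool_rot: [-89.9, -0.1, -74.3]
contact_force: [-8.4, 3.0, 15.6]
opening: 0.0624
```

Run:
```python
from h import *
delta([.45,-.3426,.104],down(15.4)); print(bot.state()["torque"])
```

```text
t 4.10 p [ 0.4507 -0.3424  0.1058] rot [-89.9478  -0.0576 -74.3113] q [-41.   13.8  82.9   0.   83.3 -56.7] F [-8.4306  2.975  15.6188] op 0.0624
d [ 0.      0.0018 -0.0007] a [-0.05  0.29  0.06] dist 0.00196409473518439 ang 0.2989812081175923
[ 0.5631  1.1743 -0.3384]
```

Request:
move_arm --series '[{"dx": 0,"dy": 0,"dz": 0,"ax": 0,"ay": -7,"az": 0},{"dx": 0,"dy": 0,"dz": 0,"ax": 0,"ay": -14,"az": 0},{"dx": 0,"dy": 0,"dz": 0,"ax": 0,"ay": -14,"az": 0}]'

```text
time: 4.4
eef_pos: [0.4505, -0.3422, 0.1058]
tool_rot: [-90.0, -0.0, -60.4]
contact_force: [-7.7, 2.2, 15.5]
opening: 0.0619
```

Run:
```python
from h import *
delta([.45,-.3426,.104],down(15.4)); print(bot.state()["torque"])
```

```text
t 4.40 p [ 0.4505 -0.3422  0.1058] rot [-89.9899  -0.0438 -60.3749] q [-41.   13.7  82.9  -0.   83.3 -70.6] F [-7.747   2.1943 15.5285] op 0.0619
d [ 0.0001  0.0018 -0.0006] a [-0.02 14.23  0.04] dist 0.0018922364580574273 ang 14.225201083295092
[0.4923 1.2549 0.2502]
```

Request:
move_arm --series '[{"dx": 0,"dy": -0.004,"dz": 0,"ax": 0,"ay": 0,"az": 0},{"dx": 0,"dy": -0.008,"dz": 0,"ax": 0,"ay": 0,"az": 0},{"dx": 0,"dy": -0.012,"dz": 0,"ax": 0,"ay": 0,"az": 0},{"dx": 0,"dy": -0.012,"dz": 0,"ax": 0,"ay": 0,"az": 0}]'

```text
time: 4.8
eef_pos: [0.4502, -0.342, 0.1153]
tool_rot: [-90.0, 0.1, -60.6]
contact_force: [-1.3, -1.1, 0.5]
opening: 0.0617
```

Run:
```python
from h import *
delta([.45,-.3426,.104],down(15.4)); print(bot.state()["torque"])
im=camera("scene");cv2.imwrite("pics/scene5.png",cv2.resize(im[100:230,120:260,::-1],None,fx=5,fy=4.6,interpolation=cv2.INTER_CUBIC))
```

```text
t 4.80 p [ 0.4502 -0.342   0.1153] rot [-90.017    0.0562 -60.5958] q [-41.   13.3  82.3   0.   84.5 -70.4] F [-1.2586 -1.0965  0.5183] op 0.0617
d [ 0.0004  0.0113 -0.0005] a [ 0.02 14.   -0.05] dist 0.011363056547661307 ang 14.004325031635698
[-0.1652  0.3362  0.0178]
```

View pics/scene5.png

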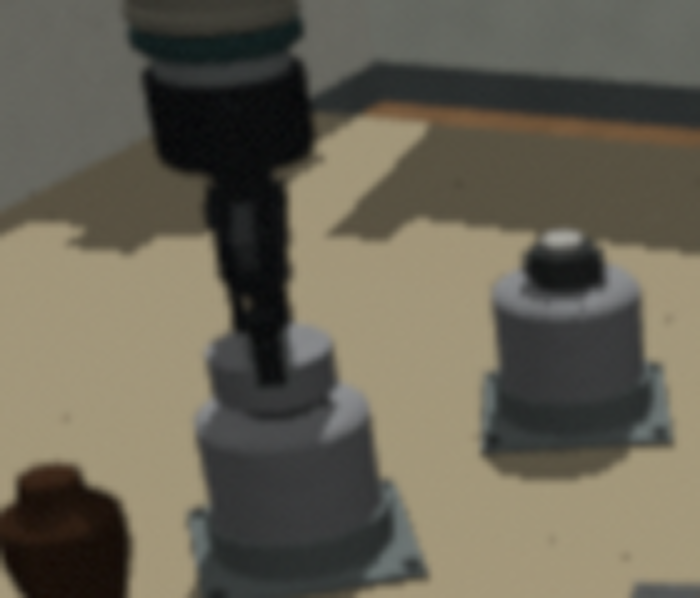

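The force went to zero and the cap rose with the gripper, so the catch is open. I'll lift it clear.

Request:
move_arm --series '[{"dx": 0,"dy": -0.02,"dz": 0,"ax": 0,"ay": 0,"az": 0},{"dx": 0,"dy": -0.04,"dz": 0,"ax": 0,"ay": 0,"az": 0},{"dx": 0,"dy": -0.06,"dz": 0,"ax": 0,"ay": 0,"az": 0},{"dx": 0,"dy": -0.08,"dz": 0,"ax": 0,"ay": 0,"az": 0},{"dx": 0,"dy": -0.08,"dz": 0,"ax": 0,"ay": 0,"az": 0}]'

```text
time: 5.35
eef_pos: [0.4515, -0.3427, 0.1981]
tool_rot: [-89.9, -0.2, -60.6]
contact_force: [1.1, -0.3, -1.3]
opening: 0.062
```

Run:
```python
from h import *
delta([.5872,-.0593,.10],down(10.9-90+180)); delta([.554,.1135,.10],down(10.9-90))
im=camera("scene");cv2.imwrite("pics/scene6.png",cv2.resize(im[60:230,110:270,::-1],None,fx=4,fy=3.5,interpolation=cv2.INTER_CUBIC))
```

```text
t 5.35 p [ 0.4515 -0.3427  0.1981] rot [-89.8698  -0.2408 -60.5757] q [-40.9  10.2  76.3   0.   93.3 -70.4] F [ 1.0578 -0.2887 -1.3059] op 0.0620
d [-0.1806  0.098   0.2572] a [  0.04 -71.48   0.29] dist 0.32914873763252067 ang 71.47589995361263
t 5.35 p [ 0.4515 -0.3427  0.1981] rot [-89.8698  -0.2408 -60.5757] q [-40.9  10.2  76.3   0.   93.3 -70.4] F [ 1.0578 -0.2887 -1.3059] op 0.0620
d [-0.3474  0.0974  0.3132] a [ -0.32 108.52   0.04] dist 0.477725641885451 ang 108.52478964485721
```

View pics/scene6.png

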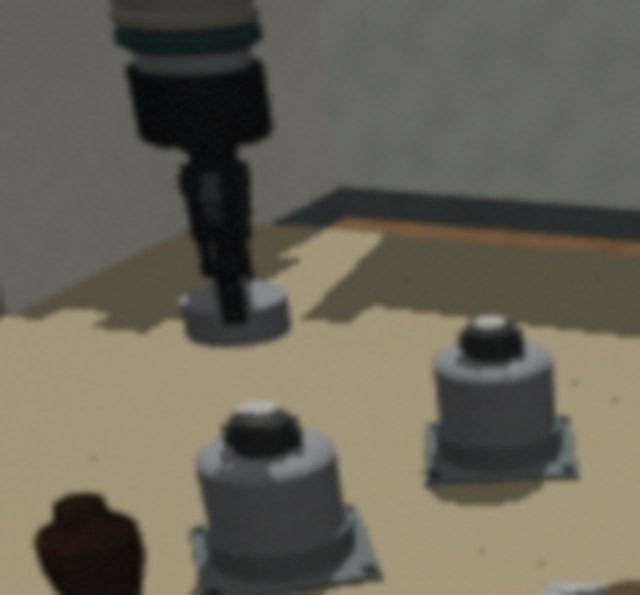

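Request:
move_arm --series '[{"dx": 0,"dy": 0,"dz": 0,"ax": 6.9,"ay": 0,"az": 3},{"dx": 0,"dy": 0,"dz": 0,"ax": 13.8,"ay": 0,"az": 6},{"dx": 0,"dy": 0,"dz": 0,"ax": 13.8,"ay": 0,"az": 6}]'

```text
time: 5.7
eef_pos: [0.4486, -0.3432, 0.1926]
tool_rot: [-76.1, 6.2, -60.1]
contact_force: [0.8, -0.4, -1.3]
opening: 0.062
```

Run:
```python
from h import *
delta([.5872,-.0593,.10],down(10.9-90+180)); delta([.554,.1135,.10],down(10.9-90))
```

```text
t 5.70 p [ 0.4486 -0.3432  0.1926] rot [-76.1036   6.2423 -60.0911] q [-48.5  11.5  76.6  14.9  95.1 -76.7] F [ 0.8093 -0.3751 -1.2905] op 0.0620
d [-0.1659  0.1709  0.2273] a [-15.92 -71.31   3.21] dist 0.3292296387984497 ang 73.13452322857111
t 5.70 p [ 0.4486 -0.3432  0.1926] rot [-76.1036   6.2423 -60.0911] q [-48.5  11.5  76.6  14.9  95.1 -76.7] F [ 0.8093 -0.3751 -1.2905] op 0.0620
d [-0.3313  0.2022  0.2787] a [ -3.5  107.52 -17.37] dist 0.47778779987851167 ang 108.9746357209017
```

```bash
cat >> h.py <<'E'
def rows(target,Rt,n,via=None):
    from scipy.spatial.transform import Slerp
    d,rv=delta(target,Rt)
    for i in range(1,n+1):
        f=i/n; print({k:round(float(v),w) for k,v,w in zip(("dx","dy","dz","ax","ay","az"),np.r_[d*f,rv*f],(4,4,4,1,1,1))})
E
python3 - <<'E'
from h import *
print(onplane("top",[[398,168]],0))
rows([.554,.1135,.15],down(56),10)
E
```

```text
[[ 0.6665 -0.3175  0.    ]]
t 5.70 p [ 0.4486 -0.3432  0.1926] rot [-76.1036   6.2423 -60.0911] q [-48.5  11.5  76.6  14.9  95.1 -76.7] F [ 0.8093 -0.3751 -1.2905] op 0.0620
d [-0.3367  0.154   0.2906] a [-15.06 -26.69  -2.94] dist 0.4706617610813529 ang 30.791484951026288
{'dx': -0.0337, 'dy': 0.0154, 'dz': 0.0291, 'ax': -1.5, 'ay': -2.7, 'az': -0.3}
{'dx': -0.0673, 'dy': 0.0308, 'dz': 0.0581, 'ax': -3.0, 'ay': -5.3, 'az': -0.6}
{'dx': -0.101, 'dy': 0.0462, 'dz': 0.0872, 'ax': -4.5, 'ay': -8.0, 'az': -0.9}
{'dx': -0.1347, 'dy': 0.0616, 'dz': 0.1162, 'ax': -6.0, 'ay': -10.7, 'az': -1.2}
{'dx': -0.1684, 'dy': 0.077, 'dz': 0.1453, 'ax': -7.5, 'ay': -13.3, 'az': -1.5}
{'dx': -0.202, 'dy': 0.0924, 'dz': 0.1744, 'ax': -9.0, 'ay': -16.0, 'az': -1.8}
{'dx': -0.2357, 'dy': 0.1078, 'dz': 0.2034, 'ax': -10.5, 'ay': -18.7, 'az': -2.1}
{'dx': -0.2694, 'dy': 0.1232, 'dz': 0.2325, 'ax': -12.1, 'ay': -21.4, 'az': -2.4}
{'dx': -0.303, 'dy': 0.1386, 'dz': 0.2615, 'ax': -13.6, 'ay': -24.0, 'az': -2.7}
{'dx': -0.3367, 'dy': 0.154, 'dz': 0.2906, 'ax': -15.1, 'ay': -26.7, 'az': -2.9}
```

Request:
move_arm --series '[{"dx": -0.0337,"dy": 0.0154,"dz": 0.0291,"ax": -1.5,"ay": -2.7,"az": -0.3},{"dx": -0.0673,"dy": 0.0308,"dz": 0.0581,"ax": -3.0,"ay": -5.3,"az": -0.6},{"dx": -0.101,"dy": 0.0462,"dz": 0.0872,"ax": -4.5,"ay": -8.0,"az": -0.9},{"dx": -0.1347,"dy": 0.0616,"dz": 0.1162,"ax": -6.0,"ay": -10.7,"az": -1.2},{"dx": -0.1684,"dy": 0.077,"dz": 0.1453,"ax": -7.5,"ay": -13.3,"az": -1.5},{"dx": -0.202,"dy": 0.0924,"dz": 0.1744,"ax": -9.0,"ay": -16.0,"az": -1.8},{"dx": -0.2357,"dy": 0.1078,"dz": 0.2034,"ax": -10.5,"ay": -18.7,"az": -2.1},{"dx": -0.2694,"dy": 0.1232,"dz": 0.2325,"ax": -12.1,"ay": -21.4,"az": -2.4}]'

```text
time: 6.5
eef_pos: [0.533, 0.0257, 0.1587]
tool_rot: [-87.4, 0.3, -38.9]
contact_force: [0.7, -1.2, -0.2]
opening: 0.062
```

Run:
```python
from h import *
rows([.554,.1135,.15],down(56),2)
```

```text
t 6.50 p [0.533  0.0257 0.1587] rot [-87.4149   0.3385 -38.9073] q [ -2.4   5.2  86.3   2.3  87.2 -53.6] F [ 0.7343 -1.2366 -0.177 ] op 0.0620
d [-0.0387  0.0126  0.081 ] a [-2.6  -4.91 -0.23] dist 0.09068981847307031 ang 5.563237113180217
{'dx': -0.0194, 'dy': 0.0063, 'dz': 0.0405, 'ax': -1.3, 'ay': -2.5, 'az': -0.1}
{'dx': -0.0387, 'dy': 0.0126, 'dz': 0.081, 'ax': -2.6, 'ay': -4.9, 'az': -0.2}
```

Request:
move_arm --series '[{"dx": -0.0194,"dy": 0.0063,"dz": 0.0405,"ax": -1.3,"ay": -2.5,"az": -0.1},{"dx": -0.0387,"dy": 0.0126,"dz": 0.081,"ax": -2.6,"ay": -4.9,"az": -0.2},{"dx": -0.0387,"dy": 0.0126,"dz": 0.081,"ax": -2.6,"ay": -4.9,"az": -0.2},{"dx": -0.0387,"dy": 0.0126,"dz": 0.081,"ax": -2.6,"ay": -4.9,"az": -0.2},{"dx": -0.0387,"dy": 0.0126,"dz": 0.081,"ax": -2.6,"ay": -4.9,"az": -0.2}]'

```text
time: 7.0
eef_pos: [0.5543, 0.1104, 0.1509]
tool_rot: [-89.9, 0.1, -34.2]
contact_force: [0.3, 0.1, -0.8]
opening: 0.0624
```

Run:
```python
from h import *
rows([.554,.1135,.06],down(56),3)
im=camera("scene");cv2.imwrite("pics/scene7.png",cv2.resize(im[120:300,220:390,::-1],None,fx=4,fy=3.3,interpolation=cv2.INTER_CUBIC))
```

```text
t 7.00 p [0.5543 0.1104 0.1509] rot [-89.8891   0.0783 -34.2079] q [  7.5  11.6  80.1   0.1  88.3 -48.3] F [ 0.3152  0.0915 -0.7592] op 0.0624
d [-0.0019  0.0909  0.0022] a [-0.11 -0.21 -0.08] dist 0.09092776852431786 ang 0.24834278549284972
{'dx': -0.0006, 'dy': 0.0303, 'dz': 0.0007, 'ax': -0.0, 'ay': -0.1, 'az': -0.0}
{'dx': -0.0012, 'dy': 0.0606, 'dz': 0.0015, 'ax': -0.1, 'ay': -0.1, 'az': -0.1}
{'dx': -0.0019, 'dy': 0.0909, 'dz': 0.0022, 'ax': -0.1, 'ay': -0.2, 'az': -0.1}
```

View pics/scene7.png

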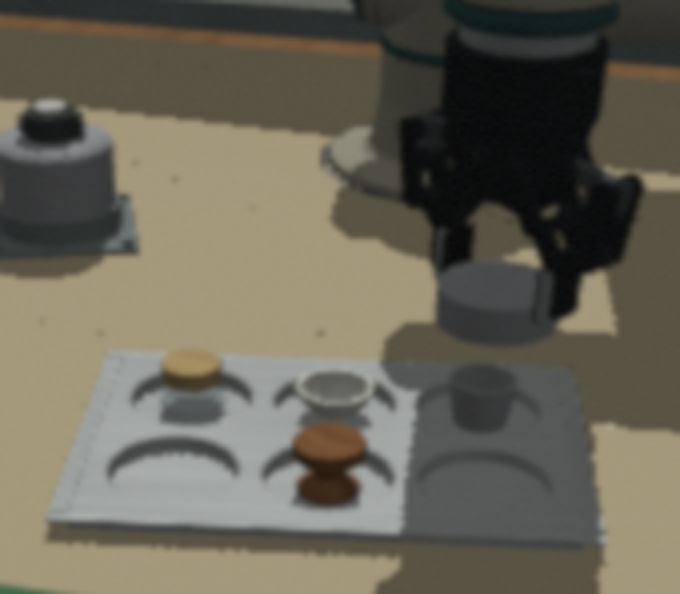

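Request:
move_arm --series '[{"dx": -0.0006,"dy": 0.03,"dz": 0.0007,"ax": 0,"ay": 0,"az": 0},{"dx": -0.0012,"dy": 0.06,"dz": 0.0015,"ax": 0,"ay": 0,"az": 0},{"dx": -0.0019,"dy": 0.09,"dz": 0.0022,"ax": 0,"ay": 0,"az": 0},{"dx": -0.0019,"dy": 0.102,"dz": 0.0022,"ax": 0,"ay": 0,"az": 0},{"dx": -0.0019,"dy": 0.114,"dz": 0.0022,"ax": 0,"ay": 0,"az": 0},{"dx": -0.0019,"dy": 0.114,"dz": 0.0022,"ax": 0,"ay": 0,"az": 0},{"dx": -0.0019,"dy": 0.114,"dz": 0.0022,"ax": 0,"ay": 0,"az": 0}]'

```text
time: 7.75
eef_pos: [0.5551, 0.1141, 0.0387]
tool_rot: [-89.7, 0.0, -34.2]
contact_force: [0.3, 0.5, -0.2]
opening: 0.0615
```

Run:
```python
from h import *
rows([.554,.1135,.012],down(56),2)
im=camera("scene");cv2.imwrite("pics/scene8.png",cv2.resize(im[170:300,230:390,::-1],None,fx=5,fy=4.6,interpolation=cv2.INTER_CUBIC))
```

```text
t 7.75 p [0.5551 0.1141 0.0387] rot [-89.7375   0.0063 -34.1985] q [  7.8  18.   86.    0.2  75.8 -48.1] F [ 0.3427  0.5329 -0.1822] op 0.0615
d [-0.0006  0.0267 -0.0013] a [-0.26 -0.2  -0.01] dist 0.02677811461725178 ang 0.32918039745187233
{'dx': -0.0003, 'dy': 0.0134, 'dz': -0.0006, 'ax': -0.1, 'ay': -0.1, 'az': -0.0}
{'dx': -0.0006, 'dy': 0.0267, 'dz': -0.0013, 'ax': -0.3, 'ay': -0.2, 'az': -0.0}
```

View pics/scene8.png

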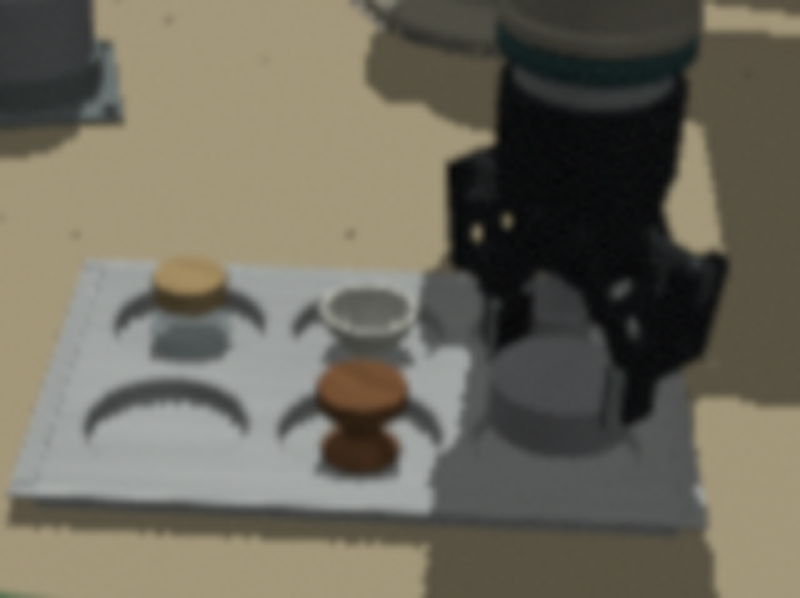

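Request:
move_arm --series '[{"dx": -0.0005,"dy": 0.009,"dz": -0.001,"ax": 0,"ay": 0,"az": 0},{"dx": -0.0005,"dy": 0.018,"dz": -0.001,"ax": 0,"ay": 0,"az": 0},{"dx": -0.0005,"dy": 0.024,"dz": -0.001,"ax": 0,"ay": 0,"az": 0},{"dx": -0.0005,"dy": 0.026,"dz": -0.001,"ax": 0,"ay": 0,"az": 0},{"dx": -0.0005,"dy": 0.026,"dz": -0.001,"ax": 0,"ay": 0,"az": 0},{"dx": -0.0005,"dy": 0.026,"dz": -0.001,"ax": 0,"ay": 0,"az": 0}]'

```text
time: 8.4
eef_pos: [0.5534, 0.1139, 0.0113]
tool_rot: [-89.8, 0.1, -34.2]
contact_force: [-0.6, 0.4, -0.4]
opening: 0.0616
```

Run:
```python
from h import *
rows([.554,.1135,.012],down(56),2)
im=camera("scene");cv2.imwrite("pics/scene9.png",cv2.resize(im[170:300,230:390,::-1],None,fx=5,fy=4.6,interpolation=cv2.INTER_CUBIC))
```

```text
t 8.40 p [0.5534 0.1139 0.0113] rot [-89.8126   0.0955 -34.1653] q [  7.8  19.9  87.1   0.2  72.9 -48.1] F [-0.572   0.3897 -0.4137] op 0.0616
d [ 0.0007 -0.0007  0.    ] a [-0.19 -0.17 -0.1 ] dist 0.0010409394254929088 ang 0.26760332731361497
{'dx': 0.0004, 'dy': -0.0004, 'dz': 0.0, 'ax': -0.1, 'ay': -0.1, 'az': -0.0}
{'dx': 0.0007, 'dy': -0.0007, 'dz': 0.0, 'ax': -0.2, 'ay': -0.2, 'az': -0.1}
```

View pics/scene9.png

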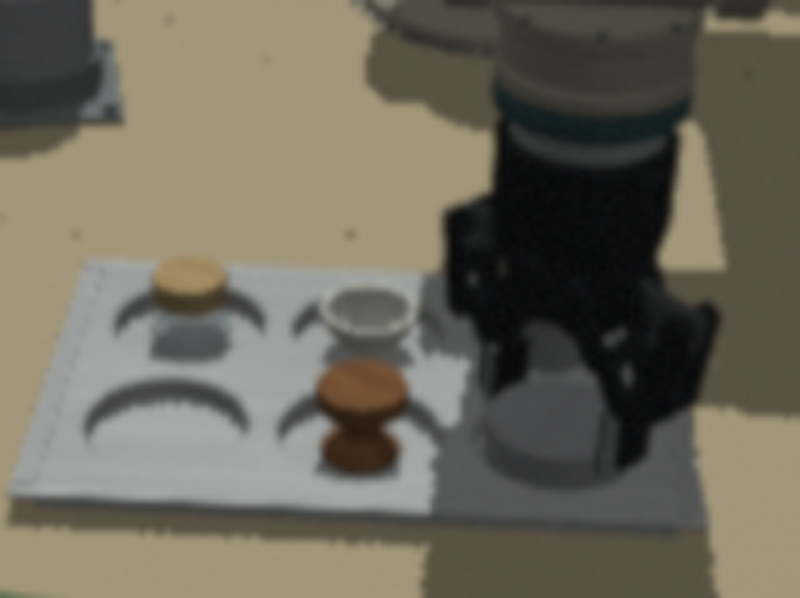

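Request:
move_arm --series '[{"dx": 0,"dy": 0,"dz": 0,"ax": 0,"ay": 0,"az": 0},{"dx": 0,"dy": 0,"dz": 0,"ax": 0,"ay": 0,"az": 0},{"dx": 0,"dy": 0,"dz": 0,"ax": 0,"ay": 0,"az": 0}]' --fingers -0.85

```text
time: 8.75
eef_pos: [0.5535, 0.1139, 0.0116]
tool_rot: [-89.8, 0.1, -34.2]
contact_force: [0.1, 0.7, -0.1]
opening: 0.0793
```

Request:
move_arm --series '[{"dx": 0,"dy": -0.01,"dz": 0,"ax": 0,"ay": 0,"az": 0},{"dx": 0,"dy": -0.04,"dz": 0,"ax": 0,"ay": 0,"az": 0},{"dx": 0,"dy": -0.08,"dz": 0,"ax": 0,"ay": 0,"az": 0},{"dx": 0,"dy": -0.12,"dz": 0,"ax": 0,"ay": 0,"az": 0}]'

```text
time: 9.15
eef_pos: [0.553, 0.1134, 0.1334]
tool_rot: [-89.8, 0.1, -34.2]
contact_force: [-0.2, -1.1, -0.5]
opening: 0.079
```

Run:
```python
from h import *
rows([.4653,.3154,.14],down(-32),6)
im=camera("scene");cv2.imwrite("pics/scene10.png",cv2.resize(im[170:300,230:390,::-1],None,fx=5,fy=4.6,interpolation=cv2.INTER_CUBIC))
```

```text
t 9.15 p [0.553  0.1134 0.1334] rot [-89.8142   0.1019 -34.1699] q [  7.7  12.2  81.4   0.2  86.3 -48.1] F [-0.1508 -1.1444 -0.4834] op 0.0790
d [-0.1861 -0.0059  0.1179] a [-0.07 87.83 -0.22] dist 0.22033312355021864 ang 87.83014103374467
{'dx': -0.031, 'dy': -0.001, 'dz': 0.0196, 'ax': -0.0, 'ay': 14.6, 'az': -0.0}
{'dx': -0.062, 'dy': -0.002, 'dz': 0.0393, 'ax': -0.0, 'ay': 29.3, 'az': -0.1}
{'dx': -0.093, 'dy': -0.0029, 'dz': 0.0589, 'ax': -0.0, 'ay': 43.9, 'az': -0.1}
{'dx': -0.124, 'dy': -0.0039, 'dz': 0.0786, 'ax': -0.0, 'ay': 58.6, 'az': -0.1}
{'dx': -0.155, 'dy': -0.0049, 'dz': 0.0982, 'ax': -0.1, 'ay': 73.2, 'az': -0.2}
{'dx': -0.1861, 'dy': -0.0059, 'dz': 0.1179, 'ax': -0.1, 'ay': 87.8, 'az': -0.2}
```

View pics/scene10.png

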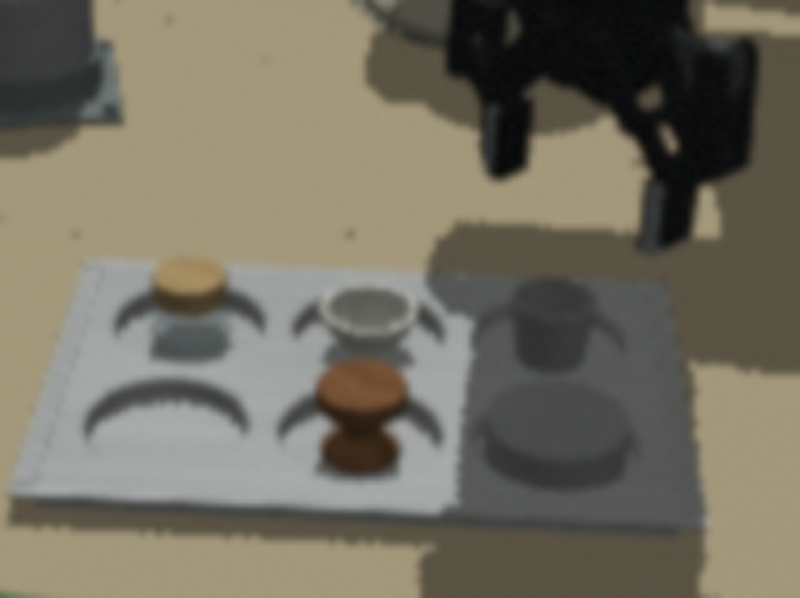

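Request:
move_arm --series '[{"dx": -0.02,"dy": -0.006,"dz": 0.012,"ax": 0,"ay": 8.5,"az": 0},{"dx": -0.045,"dy": -0.006,"dz": 0.028,"ax": 0,"ay": 17,"az": 0},{"dx": -0.07,"dy": -0.006,"dz": 0.044,"ax": 0,"ay": 25.5,"az": 0},{"dx": -0.095,"dy": -0.006,"dz": 0.06,"ax": 0,"ay": 34,"az": 0},{"dx": -0.12,"dy": -0.006,"dz": 0.076,"ax": 0,"ay": 42.5,"az": 0},{"dx": -0.145,"dy": -0.006,"dz": 0.092,"ax": 0,"ay": 51,"az": 0},{"dx": -0.17,"dy": -0.006,"dz": 0.108,"ax": 0,"ay": 59.5,"az": 0},{"dx": -0.186,"dy": -0.006,"dz": 0.118,"ax": 0,"ay": 68,"az": 0}]' --fingers -0.2

```text
time: 10.0
eef_pos: [0.4649, 0.3172, 0.1389]
tool_rot: [-90.0, 0.3, -102.4]
contact_force: [-0.2, -0.3, -0.3]
opening: 0.0509
```

Run:
```python
from h import *
rows([.4653,.3154,.10],down(-32),3)
```

```text
t 10.00 p [0.4649 0.3172 0.1389] rot [ -89.9858    0.2652 -102.4461] q [30.5 11.6 81.5  0.2 86.7 42.9] F [-0.2353 -0.3361 -0.3489] op 0.0509
d [0.0019 0.0389 0.0008] a [ 0.03 19.55 -0.26] dist 0.038972114404210605 ang 19.555657494998282
{'dx': 0.0006, 'dy': 0.013, 'dz': 0.0003, 'ax': 0.0, 'ay': 6.5, 'az': -0.1}
{'dx': 0.0013, 'dy': 0.0259, 'dz': 0.0005, 'ax': 0.0, 'ay': 13.0, 'az': -0.2}
{'dx': 0.0019, 'dy': 0.0389, 'dz': 0.0008, 'ax': 0.0, 'ay': 19.6, 'az': -0.3}
```

Request:
move_arm --series '[{"dx": 0.0005,"dy": 0.013,"dz": 0,"ax": 0,"ay": 6.5,"az": 0},{"dx": 0.001,"dy": 0.026,"dz": 0,"ax": 0,"ay": 13,"az": 0},{"dx": 0.001,"dy": 0.039,"dz": 0,"ax": 0,"ay": 19.6,"az": 0},{"dx": 0.001,"dy": 0.039,"dz": 0,"ax": 0,"ay": 19.6,"az": 0},{"dx": 0.001,"dy": 0.039,"dz": 0,"ax": 0,"ay": 19.6,"az": 0}]'

```text
time: 10.5
eef_pos: [0.4656, 0.3147, 0.0999]
tool_rot: [-90.1, 0.2, -121.6]
contact_force: [0.5, 0.1, 0.2]
opening: 0.0512
```

Run:
```python
from h import *
rows([.4653,.3154,.045],down(-32),3)
im=camera("scene");cv2.imwrite("pics/scene11.png",cv2.resize(im[170:300,380:500,::-1],None,fx=6,fy=4.6,interpolation=cv2.INTER_CUBIC))
im=camera("top");cv2.imwrite("pics/top11.png",cv2.resize(im[140:290,100:260,::-1],None,fx=5,fy=4,interpolation=cv2.INTER_CUBIC))
```

```text
t 10.50 p [0.4656 0.3147 0.0999] rot [ -90.0708    0.2202 -121.5954] q [30.2 13.4 84.   0.2 82.4 61.8] F [0.4544 0.0933 0.2017] op 0.0512
d [-0.0002  0.0549 -0.0006] a [ 0.07  0.4  -0.22] dist 0.054860392791362934 ang 0.4661603028824066
{'dx': -0.0001, 'dy': 0.0183, 'dz': -0.0002, 'ax': 0.0, 'ay': 0.1, 'az': -0.1}
{'dx': -0.0001, 'dy': 0.0366, 'dz': -0.0004, 'ax': 0.0, 'ay': 0.3, 'az': -0.1}
{'dx': -0.0002, 'dy': 0.0549, 'dz': -0.0006, 'ax': 0.1, 'ay': 0.4, 'az': -0.2}
```

View pics/scene11.png

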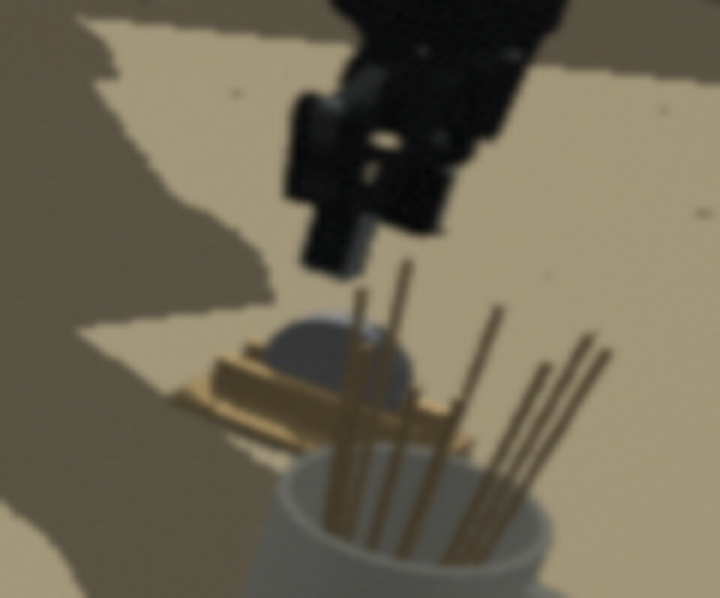

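View pics/top11.png

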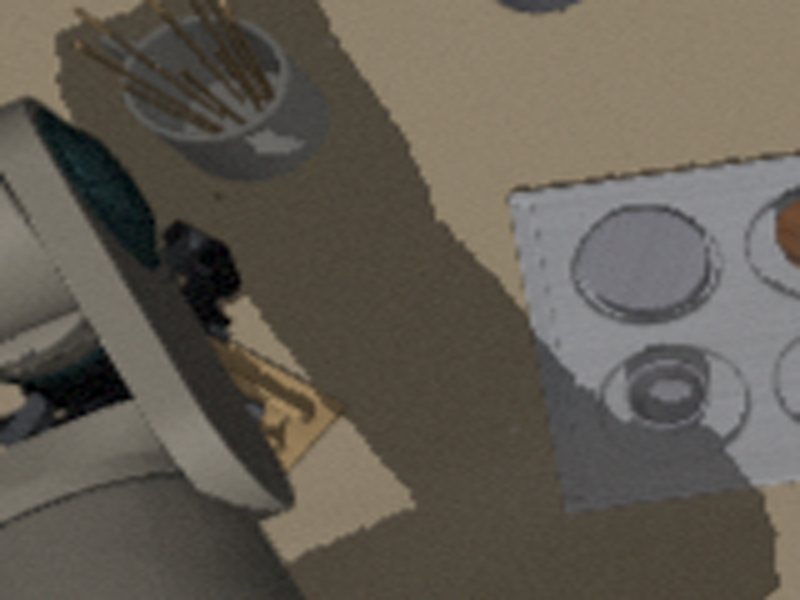

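Request:
move_arm --series '[{"dx": 0,"dy": 0.018,"dz": -0.0005,"ax": 0,"ay": 0.4,"az": 0},{"dx": 0,"dy": 0.036,"dz": -0.0005,"ax": 0,"ay": 0.4,"az": 0},{"dx": 0,"dy": 0.054,"dz": -0.0005,"ax": 0,"ay": 0.4,"az": 0},{"dx": 0,"dy": 0.054,"dz": -0.0005,"ax": 0,"ay": 0.4,"az": 0},{"dx": 0,"dy": 0.054,"dz": -0.0005,"ax": 0,"ay": 0.4,"az": 0},{"dx": 0,"dy": 0.054,"dz": -0.0005,"ax": 0,"ay": 0.4,"az": 0}]'

```text
time: 11.2
eef_pos: [0.466, 0.3156, 0.0469]
tool_rot: [-90.0, 0.3, -122.1]
contact_force: [0.6, -1.0, -0.3]
opening: 0.0514
```

Run:
```python
from h import *
rows([.4653,.3154,.045],down(-32),3)
im=camera("scene");cv2.imwrite("pics/scene12.png",cv2.resize(im[190:290,390:490,::-1],None,fx=6,fy=6,interpolation=cv2.INTER_CUBIC))
```

```text
t 11.20 p [0.466  0.3156 0.0469] rot [ -90.0147    0.3297 -122.1442] q [30.3 16.7 86.5  0.2 76.5 62.4] F [ 0.5795 -0.9934 -0.3342] op 0.0514
d [ 0.0005  0.0019 -0.0005] a [ 0.01 -0.14 -0.33] dist 0.0020364662952485294 ang 0.3601785789558896
{'dx': 0.0002, 'dy': 0.0006, 'dz': -0.0002, 'ax': 0.0, 'ay': -0.0, 'az': -0.1}
{'dx': 0.0003, 'dy': 0.0013, 'dz': -0.0003, 'ax': 0.0, 'ay': -0.1, 'az': -0.2}
{'dx': 0.0005, 'dy': 0.0019, 'dz': -0.0005, 'ax': 0.0, 'ay': -0.1, 'az': -0.3}
```

View pics/scene12.png

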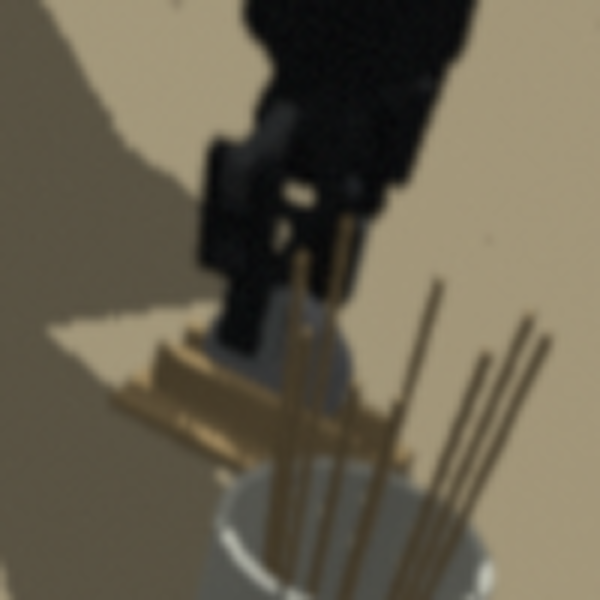

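Request:
move_arm --series '[{"dx": 0,"dy": 0,"dz": 0,"ax": 0,"ay": 0,"az": 0},{"dx": 0,"dy": 0,"dz": 0,"ax": 0,"ay": 0,"az": 0},{"dx": 0,"dy": 0,"dz": 0,"ax": 0,"ay": 0,"az": 0},{"dx": 0,"dy": 0,"dz": 0,"ax": 0,"ay": 0,"az": 0}]' --fingers 0.6

```text
time: 11.65
eef_pos: [0.4652, 0.3151, 0.0453]
tool_rot: [-90.1, 0.2, -122.2]
contact_force: [0.4, 0.4, -0.9]
opening: 0.0172
```

Request:
move_arm --series '[{"dx": 0,"dy": 0,"dz": 0,"ax": 0,"ay": 0,"az": 0},{"dx": 0,"dy": 0,"dz": 0,"ax": 0,"ay": 0,"az": 0},{"dx": 0,"dy": 0,"dz": 0,"ax": 0,"ay": 0,"az": 0}]' --fingers 1

```text
time: 11.95
eef_pos: [0.4656, 0.3149, 0.0454]
tool_rot: [-90.0, 0.2, -122.2]
contact_force: [2.5, -1.5, 0.8]
opening: 0.0105
```

Run:
```python
from h import *
rows([.4653,.3154,.14],down(-32),3)
```

```text
t 11.95 p [0.4656 0.3149 0.0454] rot [ -90.0326    0.2161 -122.1923] q [30.2 16.8 86.6  0.1 76.4 62.4] F [ 2.5123 -1.5318  0.8234] op 0.0105
d [-0.0006 -0.0946 -0.0006] a [ 0.03 -0.19 -0.22] dist 0.09461736352290999 ang 0.2910551106472345
{'dx': -0.0002, 'dy': -0.0315, 'dz': -0.0002, 'ax': 0.0, 'ay': -0.1, 'az': -0.1}
{'dx': -0.0004, 'dy': -0.0631, 'dz': -0.0004, 'ax': 0.0, 'ay': -0.1, 'az': -0.1}
{'dx': -0.0006, 'dy': -0.0946, 'dz': -0.0006, 'ax': 0.0, 'ay': -0.2, 'az': -0.2}
```

Opening is 10.5 mm (readings run about 2 mm low, as on the tall cap) and the forces are small, so the cap is held well. Lifting.

Request:
move_arm --series '[{"dx": 0,"dy": -0.02,"dz": 0,"ax": 0,"ay": 0,"az": 0},{"dx": 0,"dy": -0.05,"dz": 0,"ax": 0,"ay": 0,"az": 0},{"dx": 0,"dy": -0.09,"dz": 0,"ax": 0,"ay": 0,"az": 0},{"dx": 0,"dy": -0.13,"dz": 0,"ax": 0,"ay": 0,"az": 0},{"dx": 0,"dy": -0.13,"dz": 0,"ax": 0,"ay": 0,"az": 0}]'

```text
time: 12.45
eef_pos: [0.4669, 0.3162, 0.1819]
tool_rot: [-89.8, 0.8, -122.1]
contact_force: [0.8, -0.9, -0.1]
opening: 0.0103
```

Run:
```python
from h import *
delta([.56,-.14,.18],down(72))
im=camera("scene");cv2.imwrite("pics/scene13.png",cv2.resize(im[120:280,370:500,::-1],None,fx=5,fy=3.7,interpolation=cv2.INTER_CUBIC))
```

```text
t 12.45 p [0.4669 0.3162 0.1819] rot [ -89.8353    0.7589 -122.1446] q [30.2  9.8 78.6  0.2 90.9 62.4] F [ 0.7702 -0.8942 -0.1277] op 0.0103
d [ 0.3367 -0.0016  0.3215] a [  -0.81 -104.14   -0.39] dist 0.465556372881471 ang 104.14777848423394
```

View pics/scene13.png

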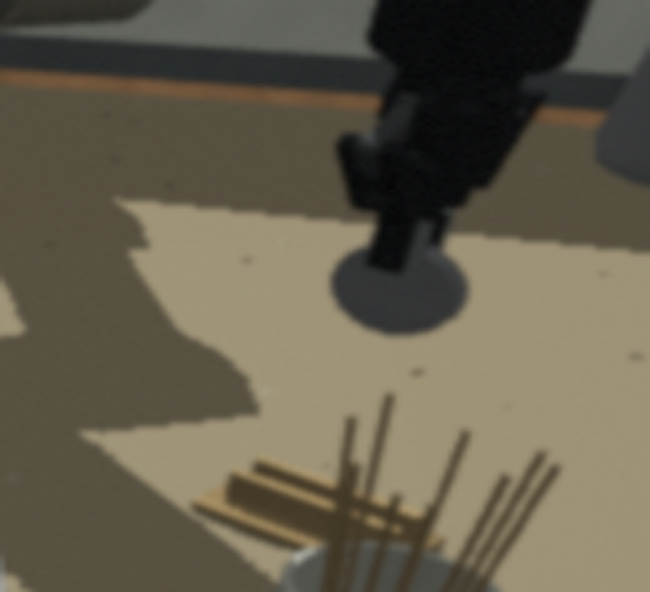

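Run:
```python
from h import *
rows([.5872,-.0593,.17],down(72),13)
```

```text
t 12.50 p [0.466  0.3156 0.1784] rot [ -89.9608    0.5097 -122.1475] q [30.2  9.9 78.8  0.2 90.8 62.4] F [-0.0587  0.1922 -1.1269] op 0.0101
d [0.2529 0.0064 0.3021] a [  -0.49 -104.15   -0.33] dist 0.39406467149866375 ang 104.14852785089336
{'dx': 0.0195, 'dy': 0.0005, 'dz': 0.0232, 'ax': -0.0, 'ay': -8.0, 'az': -0.0}
{'dx': 0.0389, 'dy': 0.001, 'dz': 0.0465, 'ax': -0.1, 'ay': -16.0, 'az': -0.1}
{'dx': 0.0584, 'dy': 0.0015, 'dz': 0.0697, 'ax': -0.1, 'ay': -24.0, 'az': -0.1}
{'dx': 0.0778, 'dy': 0.002, 'dz': 0.093, 'ax': -0.2, 'ay': -32.0, 'az': -0.1}
{'dx': 0.0973, 'dy': 0.0024, 'dz': 0.1162, 'ax': -0.2, 'ay': -40.1, 'az': -0.1}
{'dx': 0.1167, 'dy': 0.0029, 'dz': 0.1394, 'ax': -0.2, 'ay': -48.1, 'az': -0.2}
{'dx': 0.1362, 'dy': 0.0034, 'dz': 0.1627, 'ax': -0.3, 'ay': -56.1, 'az': -0.2}
{'dx': 0.1557, 'dy': 0.0039, 'dz': 0.1859, 'ax': -0.3, 'ay': -64.1, 'az': -0.2}
{'dx': 0.1751, 'dy': 0.0044, 'dz': 0.2091, 'ax': -0.3, 'ay': -72.1, 'az': -0.2}
{'dx': 0.1946, 'dy': 0.0049, 'dz': 0.2324, 'ax': -0.4, 'ay': -80.1, 'az': -0.3}
{'dx': 0.214, 'dy': 0.0054, 'dz': 0.2556, 'ax': -0.4, 'ay': -88.1, 'az': -0.3}
{'dx': 0.2335, 'dy': 0.0059, 'dz': 0.2789, 'ax': -0.5, 'ay': -96.1, 'az': -0.3}
{'dx': 0.2529, 'dy': 0.0064, 'dz': 0.3021, 'ax': -0.5, 'ay': -104.1, 'az': -0.3}
```

Request:
move_arm --series '[{"dx": 0.0195,"dy": 0.0005,"dz": 0.0232,"ax": 0,"ay": -8,"az": 0},{"dx": 0.0389,"dy": 0.001,"dz": 0.0465,"ax": 0,"ay": -16,"az": 0},{"dx": 0.0584,"dy": 0.0015,"dz": 0.0697,"ax": 0,"ay": -24,"az": 0},{"dx": 0.0778,"dy": 0.002,"dz": 0.093,"ax": 0,"ay": -32,"az": 0},{"dx": 0.0973,"dy": 0.0024,"dz": 0.1162,"ax": 0,"ay": -40,"az": 0},{"dx": 0.1167,"dy": 0.0029,"dz": 0.1394,"ax": 0,"ay": -48,"az": 0},{"dx": 0.1362,"dy": 0.0034,"dz": 0.1627,"ax": 0,"ay": -56,"az": 0},{"dx": 0.1557,"dy": 0.0039,"dz": 0.1859,"ax": 0,"ay": -64,"az": 0}]'

```text
time: 13.3
eef_pos: [0.5389, 0.0828, 0.1684]
tool_rot: [-90.0, 0.3, -57.8]
contact_force: [0.5, 0.1, -0.7]
opening: 0.0098
```

Run:
```python
from h import *
rows([.5872,-.0593,.17],down(72),5)
```

```text
t 13.30 p [0.5389 0.0828 0.1684] rot [-90.0212   0.278  -57.8267] q [  4.7   7.9  82.2   0.2  90.  -27.4] F [ 0.4632  0.1377 -0.7179] op 0.0098
d [ 0.146  -0.0023 -0.0348] a [ -0.08 -39.83  -0.27] dist 0.15015061582582154 ang 39.827546020398344
{'dx': 0.0292, 'dy': -0.0005, 'dz': -0.007, 'ax': -0.0, 'ay': -8.0, 'az': -0.1}
{'dx': 0.0584, 'dy': -0.0009, 'dz': -0.0139, 'ax': -0.0, 'ay': -15.9, 'az': -0.1}
{'dx': 0.0876, 'dy': -0.0014, 'dz': -0.0209, 'ax': -0.0, 'ay': -23.9, 'az': -0.2}
{'dx': 0.1168, 'dy': -0.0018, 'dz': -0.0278, 'ax': -0.1, 'ay': -31.9, 'az': -0.2}
{'dx': 0.146, 'dy': -0.0023, 'dz': -0.0348, 'ax': -0.1, 'ay': -39.8, 'az': -0.3}
```

Request:
move_arm --series '[{"dx": 0.0292,"dy": -0.0005,"dz": -0.007,"ax": 0,"ay": -8,"az": 0},{"dx": 0.0584,"dy": -0.0009,"dz": -0.0139,"ax": 0,"ay": -16,"az": 0},{"dx": 0.0876,"dy": -0.0014,"dz": -0.0209,"ax": 0,"ay": -24,"az": 0},{"dx": 0.1168,"dy": -0.0018,"dz": -0.0278,"ax": 0,"ay": -32,"az": 0},{"dx": 0.146,"dy": -0.0023,"dz": -0.0348,"ax": 0,"ay": -40,"az": 0},{"dx": 0.146,"dy": -0.0023,"dz": -0.0348,"ax": 0,"ay": -40,"az": 0},{"dx": 0.146,"dy": -0.0023,"dz": -0.0348,"ax": 0,"ay": -40,"az": 0}]'

```text
time: 14.0
eef_pos: [0.5863, -0.0585, 0.1703]
tool_rot: [-89.8, 0.2, -18.3]
contact_force: [0.7, -0.1, -1.7]
opening: 0.0101
```

Run:
```python
from h import *
rows([.5872,-.0593,.15],down(72)*Ro.from_rotvec([50,0,0],degrees=True),7)
```

```text
t 14.00 p [ 0.5863 -0.0585  0.1703] rot [-89.7827   0.2306 -18.3166] q [ -9.4  14.9  74.    0.3  91.3 -81.1] F [ 0.6788 -0.1283 -1.7132] op 0.0101
d [ 0.0012  0.0203 -0.0005] a [49.78 -0.4  -0.08] dist 0.020378839153135823 ang 49.78352057981414
{'dx': 0.0002, 'dy': 0.0029, 'dz': -0.0001, 'ax': 7.1, 'ay': -0.1, 'az': -0.0}
{'dx': 0.0004, 'dy': 0.0058, 'dz': -0.0001, 'ax': 14.2, 'ay': -0.1, 'az': -0.0}
{'dx': 0.0005, 'dy': 0.0087, 'dz': -0.0002, 'ax': 21.3, 'ay': -0.2, 'az': -0.0}
{'dx': 0.0007, 'dy': 0.0116, 'dz': -0.0003, 'ax': 28.4, 'ay': -0.2, 'az': -0.0}
{'dx': 0.0009, 'dy': 0.0145, 'dz': -0.0004, 'ax': 35.6, 'ay': -0.3, 'az': -0.1}
{'dx': 0.0011, 'dy': 0.0174, 'dz': -0.0004, 'ax': 42.7, 'ay': -0.3, 'az': -0.1}
{'dx': 0.0012, 'dy': 0.0203, 'dz': -0.0005, 'ax': 49.8, 'ay': -0.4, 'az': -0.1}
```

Request:
move_arm --series '[{"dx": 0,"dy": 0,"dz": 0,"ax": 7,"ay": 0,"az": 0},{"dx": 0,"dy": 0,"dz": 0,"ax": 14,"ay": 0,"az": 0},{"dx": 0,"dy": 0,"dz": 0,"ax": 21,"ay": 0,"az": 0},{"dx": 0,"dy": 0,"dz": 0,"ax": 28,"ay": 0,"az": 0},{"dx": 0,"dy": 0,"dz": 0,"ax": 35.5,"ay": 0,"az": 0},{"dx": 0,"dy": 0,"dz": 0,"ax": 42.5,"ay": 0,"az": 0},{"dx": 0,"dy": 0,"dz": 0,"ax": 50,"ay": 0,"az": 0},{"dx": 0,"dy": 0,"dz": 0,"ax": 50,"ay": 0,"az": 0}]'

```text
time: 14.8
eef_pos: [0.5853, -0.0585, 0.1686]
tool_rot: [-39.7, 0.5, -18.3]
contact_force: [-0.6, 0.2, -1.6]
opening: 0.0101
```

Run:
```python
from h import *
rows([.5872,-.0593,.06],down(72)*Ro.from_rotvec([50,0,0],degrees=True),3)
im=camera("scene");cv2.imwrite("pics/scene14.png",cv2.resize(im[90:300,160:400,::-1],None,fx=3,fy=2.8,interpolation=cv2.INTER_CUBIC))
im=camera("top");cv2.imwrite("pics/top14.png",cv2.resize(im[120:290,230:450,::-1],None,fx=3.5,fy=3.5,interpolation=cv2.INTER_CUBIC))
```

```text
t 14.80 p [ 0.5853 -0.0585  0.1686] rot [-39.6611   0.5407 -18.3214] q [ -30.6   18.5   81.8   48.8   93.  -105.4] F [-0.5861  0.2059 -1.63  ] op 0.0101
d [ 0.0031  0.0691 -0.0837] a [-0.34 -0.62 -0.1 ] dist 0.10859005425401923 ang 0.7152216847941031
{'dx': 0.001, 'dy': 0.023, 'dz': -0.0279, 'ax': -0.1, 'ay': -0.2, 'az': -0.0}
{'dx': 0.0021, 'dy': 0.0461, 'dz': -0.0558, 'ax': -0.2, 'ay': -0.4, 'az': -0.1}
{'dx': 0.0031, 'dy': 0.0691, 'dz': -0.0837, 'ax': -0.3, 'ay': -0.6, 'az': -0.1}
```

View pics/scene14.png

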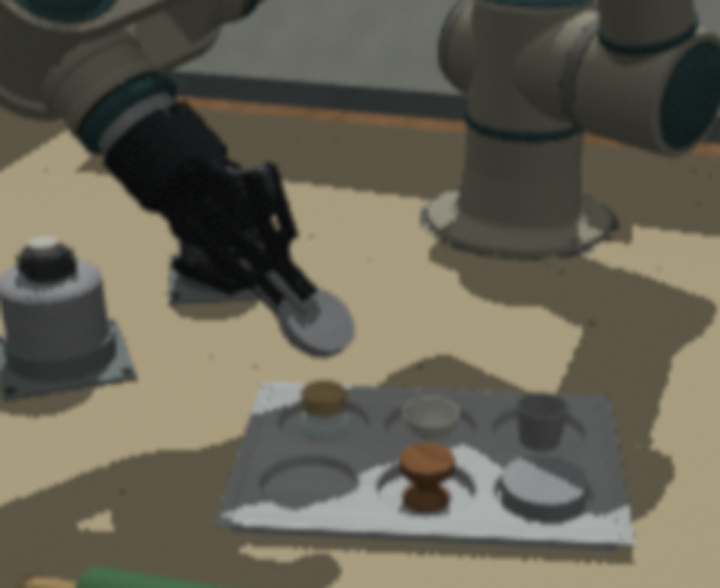

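View pics/top14.png

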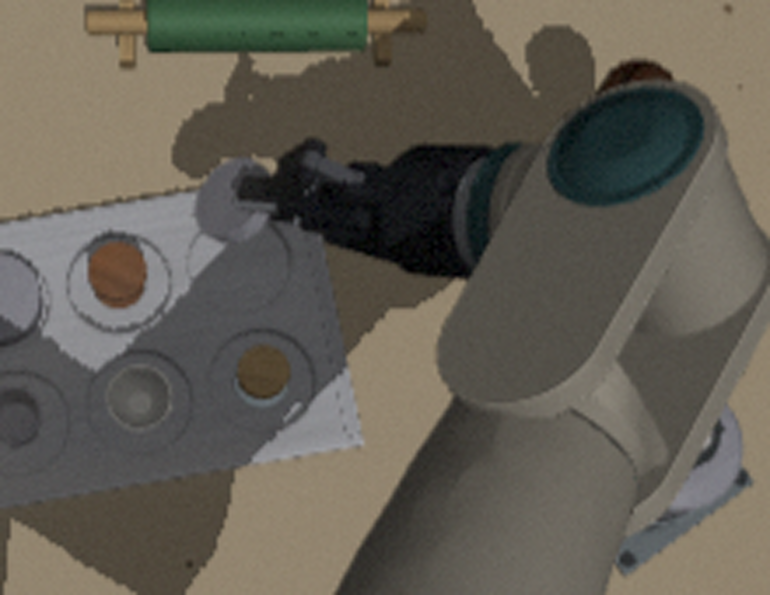

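Run:
```python
from h import *
print("mill top",onplane("top",[[412.5,148]],.176)," mill base region",onplane("top",[[398,168]],.0))
for z in (.30,.35,.4): print("wrist",z,onplane("top",[[410,163],[386,158],[432,152],[415,145]],z)[:,:2])
p,R,s=pose()
for L in(.1,.15,.2,.25,.3): print(L,p-R.apply([0,L,0]))
# triangulate wrist teal disc? base of mill in scene
print("mill scene base",onplane("scene",[[143,270]],0.0))
```

```text
mill top [[ 0.6545 -0.3055  0.176 ]]  mill base region [[ 0.6665 -0.3175  0.    ]]
wrist 0.3 [[ 0.5763 -0.2625]
 [ 0.5856 -0.2167]
 [ 0.5995 -0.3062]
 [ 0.6133 -0.274 ]]
wrist 0.35 [[ 0.5589 -0.2481]
 [ 0.5677 -0.2049]
 [ 0.5808 -0.2893]
 [ 0.5937 -0.2589]]
wrist 0.4 [[ 0.5415 -0.2337]
 [ 0.5498 -0.1931]
 [ 0.562  -0.2723]
 [ 0.5742 -0.2438]]
0.1 [ 0.5629 -0.1308  0.2357]
0.15 [ 0.5511 -0.1672  0.2678]
0.2 [ 0.5392 -0.2037  0.2999]
0.25 [ 0.5274 -0.2401  0.332 ]
0.3 [ 0.5155 -0.2766  0.3641]
mill scene base [[ 0.6699 -0.3166  0.    ]]
```

Run:
```python
from h import *
im=camera("scene");cv2.imwrite("pics/scene15.png",cv2.resize(im[60:330,60:360,::-1],None,fx=2.6,fy=2.2,interpolation=cv2.INTER_CUBIC))
```

```text
(no output)
```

View pics/scene15.png

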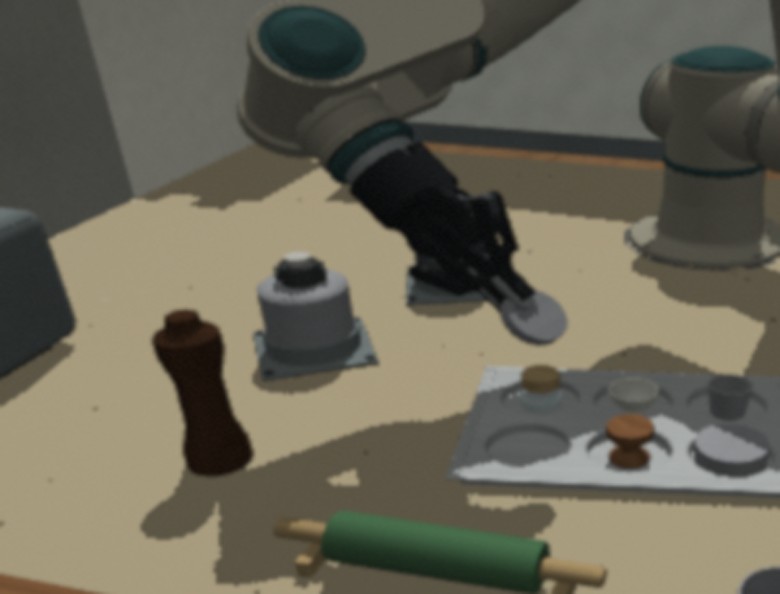

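Run:
```python
from h import *
rows([.5872,-.0593,.085],down(72)*Ro.from_rotvec([50,0,0],degrees=True),2)
```

```text
t 14.95 p [ 0.5871 -0.0576  0.1725] rot [-39.9517   0.0526 -18.1208] q [ -30.3   18.3   81.5   48.6   92.9 -105.3] F [ 0.0843 -0.6412 -0.1521] op 0.0102
d [ 0.0007  0.055  -0.0681] a [-0.05 -0.12  0.06] dist 0.08753625935761652 ang 0.1403050159584929
{'dx': 0.0004, 'dy': 0.0275, 'dz': -0.034, 'ax': -0.0, 'ay': -0.1, 'az': 0.0}
{'dx': 0.0007, 'dy': 0.055, 'dz': -0.0681, 'ax': -0.0, 'ay': -0.1, 'az': 0.1}
```

Request:
move_arm --series '[{"dx": 0.0005,"dy": 0.018,"dz": -0.023,"ax": 0,"ay": 0,"az": 0},{"dx": 0.0005,"dy": 0.036,"dz": -0.045,"ax": 0,"ay": 0,"az": 0},{"dx": 0.0005,"dy": 0.055,"dz": -0.068,"ax": 0,"ay": 0,"az": 0},{"dx": 0.0005,"dy": 0.055,"dz": -0.068,"ax": 0,"ay": 0,"az": 0},{"dx": 0.0005,"dy": 0.055,"dz": -0.068,"ax": 0,"ay": 0,"az": 0}]'

```text
time: 15.45
eef_pos: [0.5876, -0.0591, 0.0862]
tool_rot: [-39.8, -0.0, -18.1]
contact_force: [-0.4, 0.2, 0.2]
opening: 0.0101
```

Run:
```python
from h import *
rows([.5872,-.0593,.034],down(72)*Ro.from_rotvec([50,0,0],degrees=True),2)
im=camera("scene");cv2.imwrite("pics/scene16.png",cv2.resize(im[80:310,80:360,::-1],None,fx=2.8,fy=2.6,interpolation=cv2.INTER_CUBIC))
im=camera("top");cv2.imwrite("pics/top16.png",cv2.resize(im[120:290,230:450,::-1],None,fx=3.5,fy=3.5,interpolation=cv2.INTER_CUBIC))
```

```text
t 15.45 p [ 0.5876 -0.0591  0.0862] rot [-39.84    -0.0199 -18.0865] q [ -30.5   24.7   84.2   48.7   87.  -112.3] F [-0.3891  0.2259  0.2266] op 0.0101
d [-0.0003  0.0332 -0.0403] a [-0.16 -0.04  0.08] dist 0.05221050136779513 ang 0.18295095036519252
{'dx': -0.0001, 'dy': 0.0166, 'dz': -0.0202, 'ax': -0.1, 'ay': -0.0, 'az': 0.0}
{'dx': -0.0003, 'dy': 0.0332, 'dz': -0.0403, 'ax': -0.2, 'ay': -0.0, 'az': 0.1}
```

View pics/scene16.png

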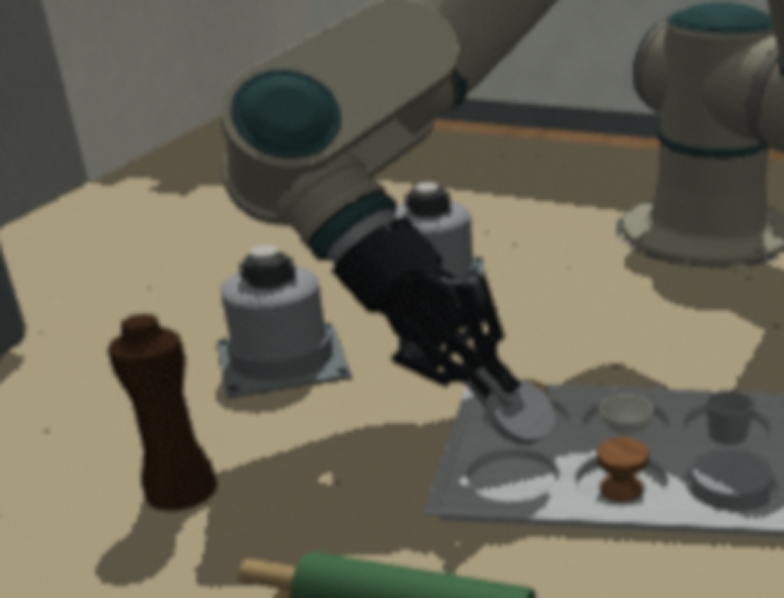

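View pics/top16.png

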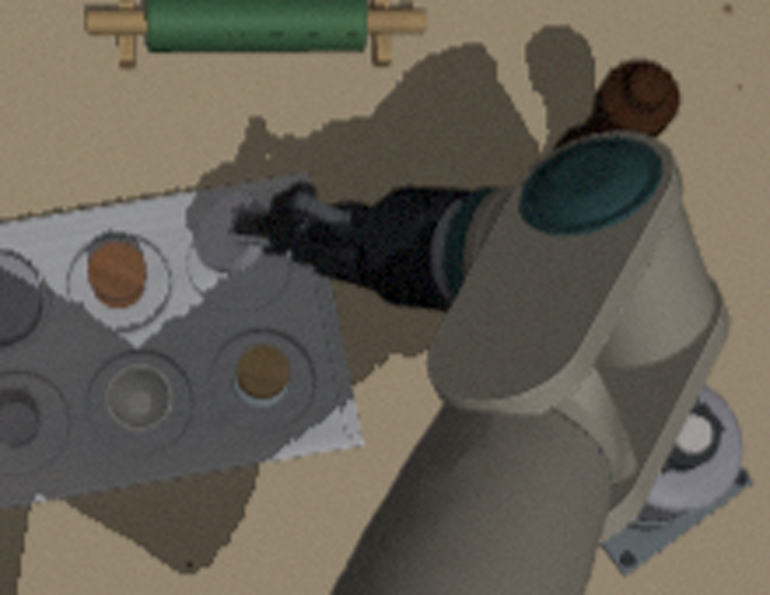

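Run:
```python
from h import *
# housing lower end: scene px (235,200)/(2.8,2.6)+(80,80); top px (722,300)/3.5+(230,120)
def tri(a,b):
    o1,d1=ray("top",[a]);o2,d2=ray("scene",[b]);d1=d1[0];d2=d2[0]
    A=np.c_[d1,-d2];x=np.linalg.lstsq(A,o2-o1,rcond=None)[0]
    p1=o1+d1*x[0];p2=o2+d2*x[1];return (p1+p2)/2,np.linalg.norm(p1-p2)
print("teal disc",tri((590/3.5+230,183/3.5+120),(285/2.8+80,113/2.6+80)))
print("housing low corner",tri((722/3.5+230,300/3.5+120),(228/2.8+80,165/2.6+80)), tri((722/3.5+230,300/3.5+120),(270/2.8+80,218/2.6+80)))
print("gripper flange", tri((455/3.5+230,250/3.5+120),(355/2.8+80,225/2.6+80)))
```

```text
teal disc (array([ 0.5542, -0.2372,  0.309 ]), np.float64(0.0003942386973524413))
housing low corner (array([ 0.5066, -0.3268,  0.2401]), np.float64(0.003779301522528177)) (array([ 0.5073, -0.3194,  0.1981]), np.float64(0.04788957412847726))
gripper flange (array([ 0.5454, -0.1875,  0.2137]), np.float64(0.015537226634241072))
```

Wrist housing low point is about z = 0.20 near (0.507, -0.32), so it stays over 40 mm clear of the canister after lowering a further 52 mm. Continuing down.

Request:
move_arm --series '[{"dx": 0,"dy": 0.013,"dz": -0.016,"ax": 0,"ay": 0,"az": 0},{"dx": 0,"dy": 0.024,"dz": -0.029,"ax": 0,"ay": 0,"az": 0},{"dx": 0,"dy": 0.03,"dz": -0.037,"ax": 0,"ay": 0,"az": 0},{"dx": 0,"dy": 0.033,"dz": -0.04,"ax": 0,"ay": 0,"az": 0},{"dx": 0,"dy": 0.033,"dz": -0.04,"ax": 0,"ay": 0,"az": 0},{"dx": 0,"dy": 0.033,"dz": -0.04,"ax": 0,"ay": 0,"az": 0}]'

```text
time: 16.15
eef_pos: [0.5872, -0.0603, 0.0336]
tool_rot: [-39.8, -0.0, -18.2]
contact_force: [0.5, -0.3, -0.8]
opening: 0.01
```

Run:
```python
from h import *
rows([.5872,-.0593,.032],down(72)*Ro.from_rotvec([50,0,0],degrees=True),2)
im=camera("scene");cv2.imwrite("pics/scene17.png",cv2.resize(im[170:310,180:340,::-1],None,fx=4.5,fy=4,interpolation=cv2.INTER_CUBIC))
im=camera("top");cv2.imwrite("pics/top17.png",cv2.resize(im[150:270,230:390,::-1],None,fx=5,fy=5,interpolation=cv2.INTER_CUBIC))
```

```text
t 16.15 p [ 0.5872 -0.0603  0.0336] rot [-39.79    -0.0164 -18.1753] q [ -30.6   29.5   84.8   49.    83.6 -116.4] F [ 0.4563 -0.2948 -0.76  ] op 0.0100
d [-0.0003  0.0017 -0.0007] a [-0.21 -0.1   0.14] dist 0.0018718504358959005 ang 0.2739895868883206
{'dx': -0.0002, 'dy': 0.0009, 'dz': -0.0003, 'ax': -0.1, 'ay': -0.0, 'az': 0.1}
{'dx': -0.0003, 'dy': 0.0017, 'dz': -0.0007, 'ax': -0.2, 'ay': -0.1, 'az': 0.1}
```

View pics/scene17.png

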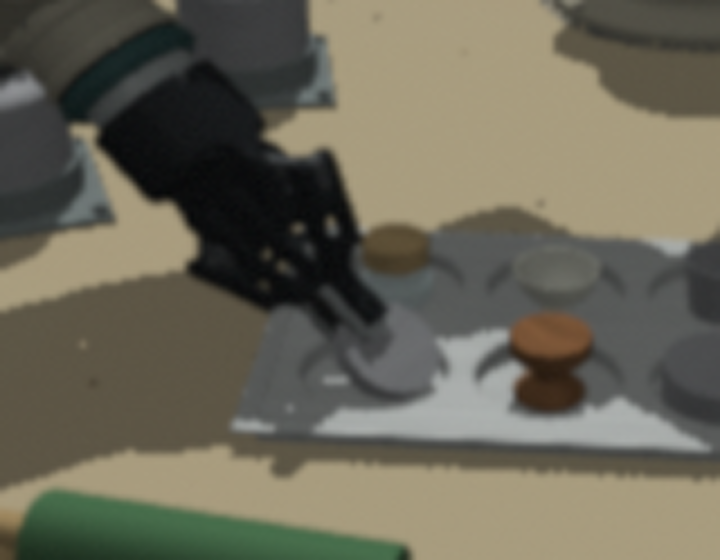

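View pics/top17.png

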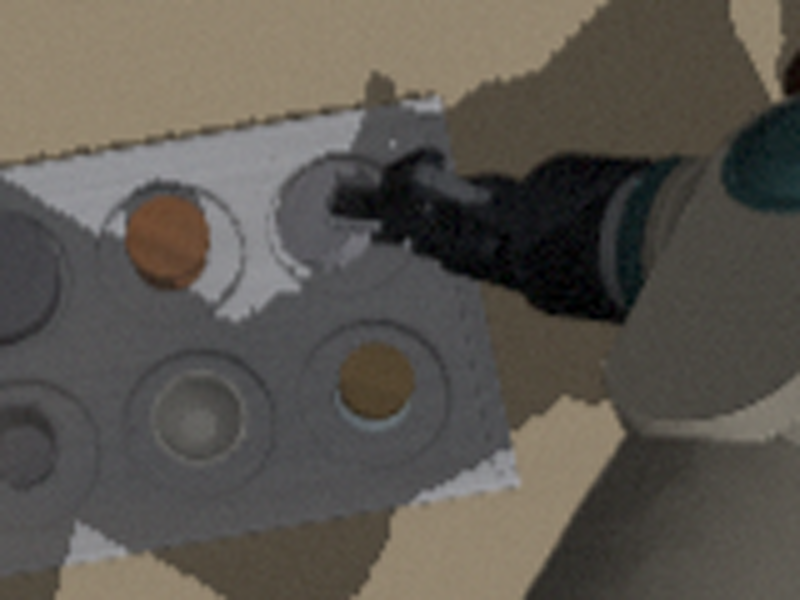

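The cap is tilted in the pocket with its far rim about 2–3 mm above the floor, inside the pocket edge, and there's no contact force. I'll open slightly so it leans on the lower finger, then draw the fingers back.

Request:
move_arm --series '[{"dx": 0,"dy": 0,"dz": 0,"ax": 0,"ay": 0,"az": 0},{"dx": 0,"dy": 0,"dz": 0,"ax": 0,"ay": 0,"az": 0},{"dx": 0,"dy": 0,"dz": 0,"ax": 0,"ay": 0,"az": 0}]' --fingers 0.42

```text
time: 16.55
eef_pos: [0.587, -0.0602, 0.0333]
tool_rot: [-39.8, 0.0, -18.2]
contact_force: [0.7, 0.5, 0.3]
opening: 0.025
```

Run:
```python
from h import *
delta([.5872,-.0593,.032])
im=camera("scene");cv2.imwrite("pics/scene18.png",cv2.resize(im[190:310,200:340,::-1],None,fx=5.5,fy=4.8,interpolation=cv2.INTER_CUBIC))
```

```text
t 16.55 p [ 0.587  -0.0602  0.0333] rot [-39.7929   0.0075 -18.1728] q [ -30.6   29.5   84.8   49.    83.6 -116.4] F [0.6704 0.4616 0.2771] op 0.0250
d [-0.0001  0.0015 -0.0004] a [0. 0. 0.] dist 0.001534732372705431 ang 0.0
```

View pics/scene18.png

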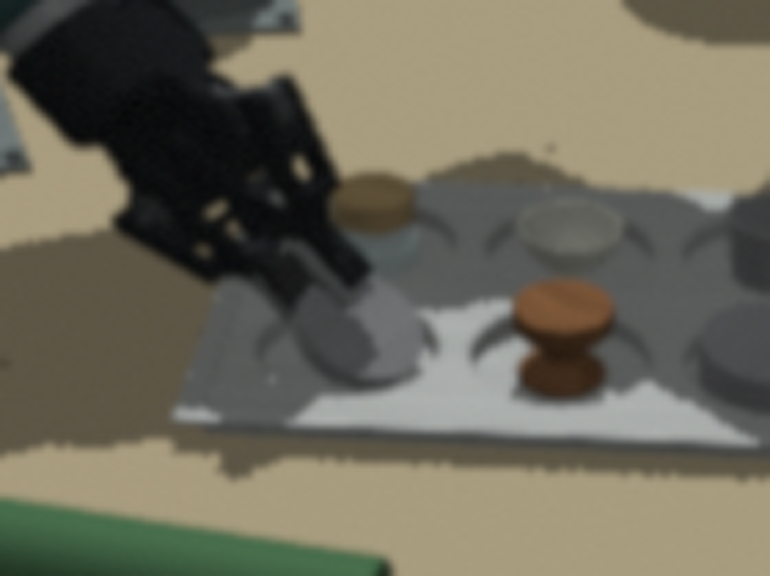

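The cap now leans on the lower finger. Withdrawing.

Request:
move_arm --series '[{"dx": 0,"dy": -0.006,"dz": -0.0025,"ax": 0,"ay": 0,"az": 0},{"dx": 0,"dy": -0.012,"dz": -0.005,"ax": 0,"ay": 0,"az": 0},{"dx": 0,"dy": -0.018,"dz": -0.0075,"ax": 0,"ay": 0,"az": 0},{"dx": 0,"dy": -0.024,"dz": -0.009,"ax": 0,"ay": 0,"az": 0},{"dx": 0,"dy": -0.03,"dz": -0.009,"ax": 0,"ay": 0,"az": 0},{"dx": 0,"dy": -0.036,"dz": -0.009,"ax": 0,"ay": 0,"az": 0}]'

```text
time: 17.2
eef_pos: [0.5764, -0.0924, 0.0495]
tool_rot: [-39.8, 0.0, -18.2]
contact_force: [0.1, 0.4, 0.0]
opening: 0.0248
```

Run:
```python
from h import *
delta([.5872,-.0593,.032])
im=camera("scene");cv2.imwrite("pics/scene19.png",cv2.resize(im[190:310,200:340,::-1],None,fx=5.5,fy=4.8,interpolation=cv2.INTER_CUBIC))
```

```text
t 17.20 p [ 0.5764 -0.0924  0.0495] rot [-39.7887   0.0293 -18.1867] q [ -33.8   28.8   83.6   47.8   87.1 -116.9] F [0.0564 0.3517 0.0055] op 0.0248
d [-0.      0.0379  0.0088] a [0. 0. 0.] dist 0.03894127579076176 ang 0.0
```

View pics/scene19.png

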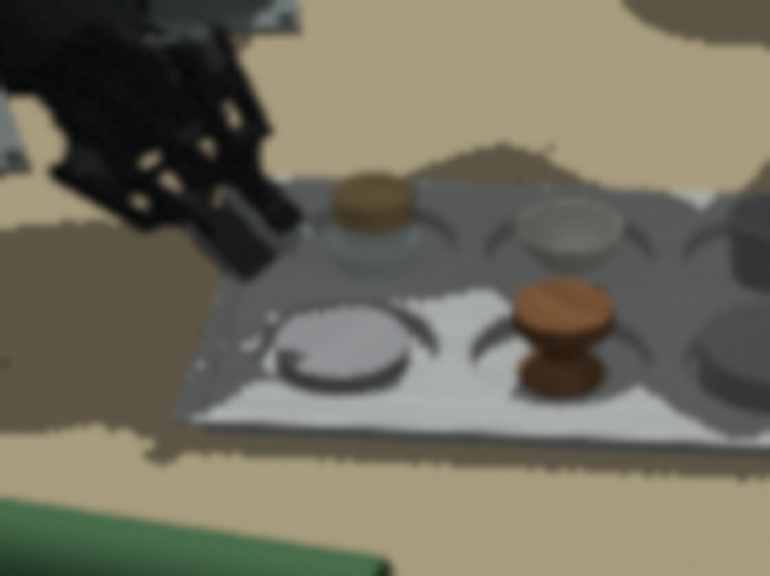

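Request:
move_arm --series '[{"dx": 0,"dy": -0.03,"dz": 0.01,"ax": 0,"ay": 0,"az": 0},{"dx": 0,"dy": -0.06,"dz": 0.03,"ax": 0,"ay": 0,"az": 0},{"dx": 0,"dy": -0.08,"dz": 0.06,"ax": 0,"ay": 0,"az": 0},{"dx": 0,"dy": -0.09,"dz": 0.1,"ax": -8,"ay": 0,"az": 0},{"dx": 0,"dy": -0.09,"dz": 0.1,"ax": -16,"ay": 0,"az": 0},{"dx": 0,"dy": -0.09,"dz": 0.1,"ax": -16,"ay": 0,"az": 0}]'

```text
time: 17.85
eef_pos: [0.5766, -0.0953, 0.1883]
tool_rot: [-56.0, -0.5, -18.0]
contact_force: [-0.1, 0.1, -0.2]
opening: 0.0248
```

Run:
```python
from h import *
delta([.5872,-.0593,.032])
s=camera("scene")[:,:,::-1];t=camera("top")[:,:,::-1];cv2.imwrite("pics/s20.png",s);cv2.imwrite("pics/t20.png",t)
cv2.imwrite("pics/scene20.png",cv2.resize(s[220:300,220:380],None,fx=5,fy=5,interpolation=cv2.INTER_CUBIC))
v=cv2.resize(t[155:275,190:350],None,fx=5,fy=5,interpolation=cv2.INTER_CUBIC);cv2.imwrite("pics/top20.png",v)
```

```text
t 17.85 p [ 0.5766 -0.0953  0.1883] rot [-55.9798  -0.483  -17.9599] q [ -28.5   14.4   78.1   33.5   93.4 -100.4] F [-0.1299  0.1339 -0.1619] op 0.0248
d [-0.0024  0.1506 -0.0563] a [0. 0. 0.] dist 0.16078702195590422 ang 0.0
```

View pics/scene20.png

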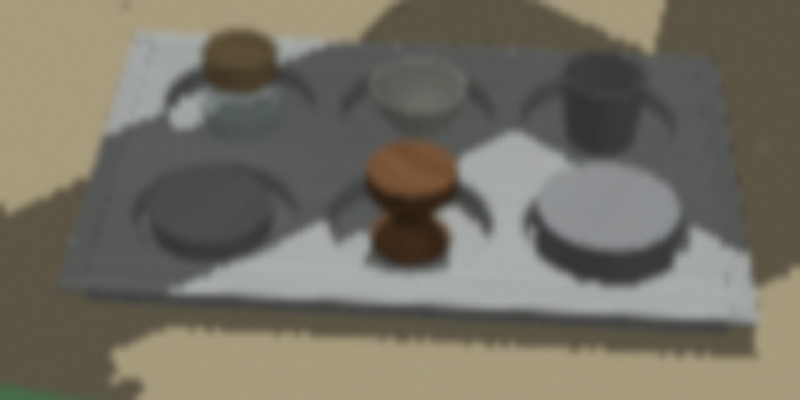

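View pics/top20.png

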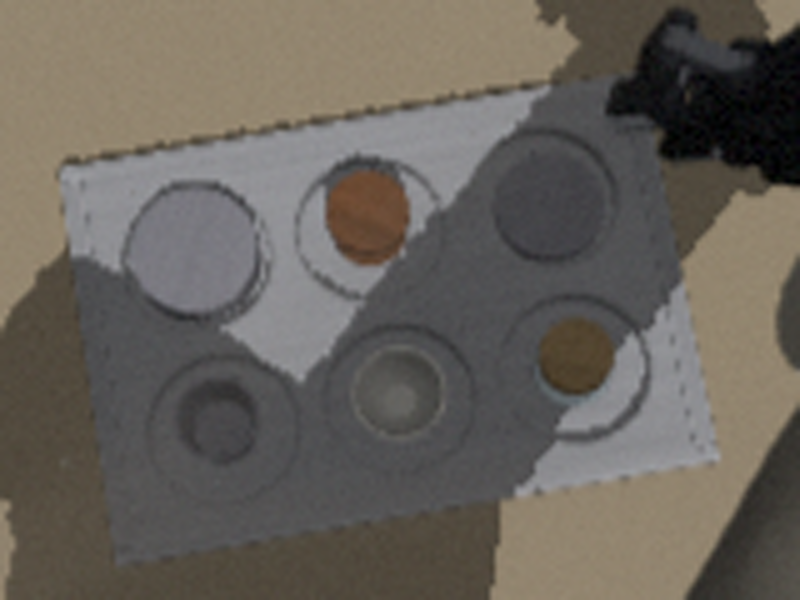

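Both caps look seated in their pockets. I'll check their positions numerically in both views.

Run:
```python
from h import *
s=cv2.imread("pics/s20.png");t=cv2.imread("pics/t20.png");th=np.linspace(0,6.28,80)
# centres read from contours of purple-ish stainless (b>r) in top
b,g,r=[t[...,i].astype(int) for i in range(3)]
for nm,px,z,R,em in(("tall",(228,204),.028,.032,(.554,.1135)),("flat",(300,195),.014,.028,(.5872,-.0593))):
    d=cv2.cvtColor(t,cv2.COLOR_BGR2HSV)
    ref=t[px[1]-3:px[1]+4,px[0]-3:px[0]+4].reshape(-1,3).mean(0)
    m=(np.abs(cv2.GaussianBlur(t,(3,3),0).astype(float)-ref).max(2)<5).astype(np.uint8)*255
    k=np.zeros_like(m);cv2.circle(k,px,19,255,-1);m&=k;m=cv2.morphologyEx(m,cv2.MORPH_OPEN,np.ones((3,3)))
    c=max(cv2.findContours(m,cv2.RETR_EXTERNAL,cv2.CHAIN_APPROX_NONE)[0],key=cv2.contourArea)[:,0]
    q=(onplane("top",c,z)[:,:2]*1000).astype(np.float32); e=cv2.fitEllipse(q); print(nm,e,"off",np.array(e[0])-1000*np.array(em))
def ov(im,name,box,kx):
    x,y,w,h=box; v=cv2.resize(im[y:y+h,x:x+w],None,fx=kx,fy=kx,interpolation=cv2.INTER_CUBIC);v=cv2.convertScaleAbs(v,alpha=1.6)
    for cx,cy,z,R in C:
        X=np.c_[cx+R*np.cos(th),cy+R*np.sin(th),th*0+z];cv2.polylines(v,[((proj(name,X)-[x,y]+.5)*kx).astype(np.int32)],True,(0,0,255),1)
    return v
C=[(.554,.1135,.028,.032),(.5872,-.0593,.014,.028)]
cv2.imwrite("pics/ovs.png",ov(s,"scene",(230,240,140,50),5.5));cv2.imwrite("pics/ovt.png",ov(t,"top",(205,170,120,60),6))
```

```text
tall ((555.0721435546875, 113.05191040039062), (54.30133056640625, 56.88509750366211), 5.400323867797852) off [ 1.0721 -0.4481]
flat ((584.6736450195312, -63.048301696777344), (49.714996337890625, 54.42012023925781), 171.83055114746094) off [-2.5264 -3.7483]
```

View pics/ovs.png

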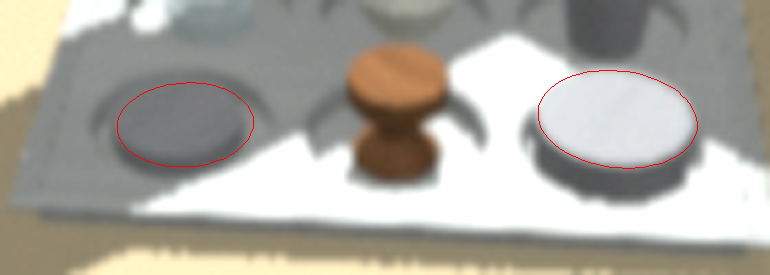

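View pics/ovt.png

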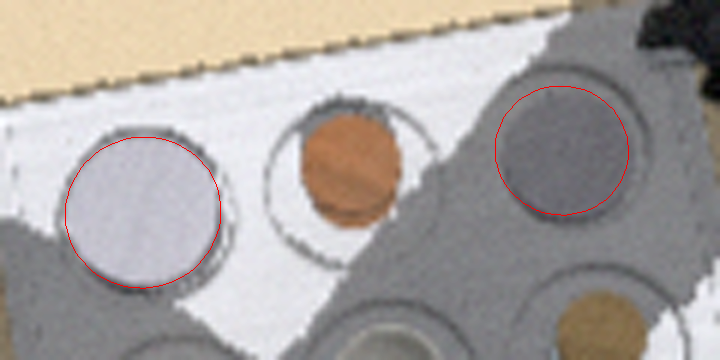

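Run:
```python
from h import *
print(bot.state()["time"],bot.state()["contact_force"]); print(bot.finish_job())
```

```text
17.95 [-0.125  -0.5267 -0.6643]
the job is handed in; nothing more can be done
None
```

Both caps are in their own empty pockets of the tray, rim down with the closed face up, and the job is handed in at about 18 s of the 58 s allowed.

- **Canister cap:** I pushed it down with about 15 N and turned it roughly 104° counter-clockwise. It then lifted off freely, and I set it in the far-left empty pocket. There is no direct reading of the plunger; the tool's 4 mm travel under load and the force are the evidence that it went down far enough.
- **Shallow cap:** I gripped it across its thickness in the rack, carried it over tilted, leaned it into the far-right empty pocket and drew the fingers back so it fell flat.

**Last checks:** The top camera puts the tall cap about 1 mm from its pocket centre (limit 9 mm). It puts the shallow cap about 4.5 mm off centre (limit 13 mm). Both look flat and released in both views. The fitted outlines came out smaller than the true sizes (about 56 mm for 64 mm, and 50–54 mm for 56 mm), partly because of shadow edges, so these offsets are good to a few millimetres. The bystanders looked unmoved in the pictures I took, and the arm touched nothing when I handed in.

One move call was refused early on because it lacked the three turn values. Nothing had moved, and I sent it again complete.

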